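# Pack a second layer of lens blanks over a separator and slide the tray into its rack

## Robot

A 6-joint arm with a two-finger parallel gripper is mounted at the origin on the work surface. World frame = base frame: x ahead of the robot, y to its left, z up, the work surface at z = 0. Lengths are in m, angles in rad, forces in N, time in s.
With the tool pointing down it reaches from about 0.375 to 0.975 m from the base axis. Payload 3.8 kg.
Tool frame: the origin (TCP) lies on the centre line of the jaws, within the pads' length; the fingertips stand 14 mm ahead of it and the grasp point (between the pads) lies 5 mm behind it (bot.finger_overhang is the distance from the TCP to the fingertips, in m); y points along the fingers, x is the direction in which the jaws open and shut, and the axes are right-handed (so a half turn about y gives the same grasp; the last joint's range is limited). The gripper opens to 85 mm and grips with 20 to 120 N. Pads are 22 mm wide; open, the fingers measure 114 mm over their backs; the gripper's body (76 mm by 85 mm) begins 54 mm behind the grasp point. The pads swing forward as they close: fully open they stand 13 mm farther back than shut.
Start: joints at [1.072, 0.264, 1.604, -0, 1.274, -0.037], TCP at [0.301, 0.604, 0.245] pointing down, gripper open.
Joint ranges: [-2.63, 2.63], [-0.94, 2.18], [0.31, 2.57], [-1.31, 4.45], [0, 2.66], [-2.55, 2.55]. Speed limits (rad/s): [2.57, 2.57, 3.14, 3.14, 3.14, 3.14].

## Interface

Orientations are given as a rotation vector (axis times angle).
In Python, from workcell import readout, read_camera, bot, spotter gives the robot as it stands.
- The arm moves only by the tool jog_arm, never from a script. Its argument "increments" is a list of rows, each a list of 7 numbers: the shift along the tool's x, y, z in m, then the turn, a rotation vector about the tool's x, y, z in rad, then the opening, from 0 (shut) to 1 (fully open). A call has 1 to 10 rows; each row shifts and turns the pose as measured when the row begins, along the tool's axes as they then stand; what a row does not reach is not made up. A row lasts 1/8 s, in which the tool goes at most 62.5 mm and 10.7 degrees, less where a joint would pass 70% of its speed; a pose out of reach is approached as far as the arm can. A call with a gripper value outside its range is refused whole. The fingers move at their own pace and stop on an object; "force" is the grip in N (left out, the last holds). Time passes only in rows, so rows that do not move let the fingers close. It gives the time, the measured TCP pose, the force and the opening at its end, in the units of the state.
- readout.read_state(): the state, without advancing time (a new reading comes with each control period).
- read_camera(name): name is "scene" or "side" or "wrist"; returns a dict with "img" (420x560x3 uint8, blue, green, red), "range_z" (420x560 float32, m along the optical axis (not along the pixel's ray), 0 where there is no reading), "fx", "fy", "cx", "cy" (pixels), "world_from_camera" (4x4, takes a point from camera to world coordinates). Camera axes: x right, y down, z forward; pixel columns grow to the right and rows downward; lengths in m; the calibration is good to about 2 mm. A picture is of the moment at which its call begins.
- bot.finish_job(): hands the job in, once; it reports no verdict.
Trained networks look in a picture, given as the dict that the camera call returned (one of the last four; its "shot" number tells which), for a name from the list of things; names that differ only in an ending like _2 or _b are one class to them, and where a whole thing is asked for, a point or a joint stands for the part that bears it (a point fixed in the world has none). Each returns a list of dicts, best first, with "p" (0 to 1); they miss things now and then, are a little off and sometimes report something else, mostly with a low value. They report only what shows in the picture. A call takes as long as a camera call. They do not tell look-alikes from the thing itself.
- spotter.masks_of(picture, thing): "mask" (420x560 bool, what is visible of it) and "location" ([column, row] in pixels, amid what is visible of it).
- spotter.spot_point(picture, thing): "location" ([column, row] in pixels: a listed point, or the origin of a listed thing).
The state is a dict: "time": time; "q": joint angles; "joint_vel": joint speeds; "joint_torque": joint torques, N m; "tool_pos": TCP position; "tcp_rot": TCP orientation; "wrist_force": force on the tool from outside, world axes, zero at the start; "torque": the same for the moment, N m; "width": opening from 0.0 (shut) to 1.0 (fully open).
Only numpy, scipy, OpenCV 4.12 (cv2) and the standard library are available. Lean on these libraries where they do the work, as an engineer would, in place of code of your own. Each camera call takes 0.05 s, during which the arm holds its last target. There are 200 camera calls.

## Task

Lay the white separator, rib upwards, flat and square over the two dark lens blanks already in the grey tray, then set the two other large blanks flat on it, one on each side of the rib and wholly on the sheet. Then slide the loaded tray gently under the rack's low roof until it is fully home, with both layers still in order. The blanks are glass: set them down, never drop or tip them, and leave the small disc, the bottle, the case and the screwdriver where they are.

Things in the scene. Friction and masses are not known exactly. Their poses are not given: they have to be found in the camera images.
- rack: Fixed white low rack on the bench. Origin on the bench under the tray's pulled-out position; +x is the direction in which the tray slides in, z up. Base plate 6 mm thick, x -44 to 170 mm, y -105 to 105. Roof (pale blue, 6 mm thick, underside 62 mm and top 68 mm above the bench) covers x 82 to 172 mm, y -107 to 107, on two side cheeks with 194 mm between them. Open at front and back.
- tray (a joint): Sliding travel of the tray in m: 0 pulled out (start), 0.12 fully home under the roof. Slides stiffly along the rack's +x (needs 2 to 5 N) and stays where left.
- tray_floor (a point): Centre of the grey tray's floor (its upper face, 12 mm above the bench); axes as the rack's: x = sliding direction, y = the tray's long direction. Tray inside 80 mm (x) by 164 mm (y), walls 4 mm thick rising 8 mm over the floor. It moves with the tray.
- tray_fin (a point): Top centre of the tray's grip fin, an upright plate at the tray's front (-x) end, 66 mm from tray_floor. Fin 26 mm long along x, 12 mm thick along y, its top 54 mm above the bench; the 42 mm of it above the tongue are free on all sides (it stands on a 4 mm tongue whose top is 12 mm above the bench).
- lower_left: Dark glass lens blank, flat round disc 60 mm diameter, 14 mm thick, 90 g, already in the tray at its +y half (about 42 mm from the tray's middle). Origin: centre of the underside; z is its axis.
- lower_right: The same disc, in the tray's -y half (about -42 mm).
- separator: White rigid plastic sheet 76 mm (its x) by 156 mm (its y), 5 mm thick, about 70 g, lying on the bench, with an upright rib in the middle of its upper face: 44 mm long along x, 10 mm thick along y, top 25 mm above the sheet's underside. Origin: centre of the underside, z up. Its right place in the tray: on both lower blanks, its long side along the tray's, its centre over tray_floor.
- blank_a: Dark glass lens blank to be stacked: flat round disc 60 mm diameter, 14 mm thick, about 90 g, lying flat on the bench. Origin: centre of the underside. Goes on the separator, either side of the rib, about 42 mm from its middle.
- blank_b: The same as blank_a; either may go on either side, one on each.
- small_disc: Dark glass disc only 38 mm in diameter and 10 mm thick, lying among the blanks: not part of the job, leave it. Origin: centre of the underside.
- cleaner: Amber bottle, 44 mm diameter, 110 mm tall, leave alone. Origin: centre of the underside.
- case: Navy spectacle case 62 x 160 x 41 mm (x, y, z), leave alone. Origin: centre of the underside.
- driver: Screwdriver about 140 mm long lying along its x, leave alone. Origin: on the underside.
Things that resemble listed ones, but are neither listed nor needed, are in the scene too. What is shaped like the blank_a but red is not meant. Of the things shaped like the separator, the white one is meant.

How it is judged:
On the way, in this order (a step that is already met when the one before it is completed fails the run):
1. the separator lies flat and square on the two lower blanks, let go (x of separator in the frame of tray_floor between -0.012 and 0.012 m and y of separator in the frame of tray_floor between -0.012 and 0.012 m and z of separator in the frame of tray_floor between 0.011 and 0.018 m and angle between separator's own z axis and vertical below 0.05 rad and angle between the x axis of separator and the x axis of tray_floor, either way round below 0.13 rad and contact force between the fingers and separator below 0.05 N and y of lower_left in the frame of tray_floor between 0.03 and 0.054 m and x of lower_left in the frame of tray_floor between -0.012 and 0.012 m and z of lower_left in the frame of tray_floor between -0.003 and 0.004 m and y of lower_right in the frame of tray_floor between -0.054 and -0.03 m and x of lower_right in the frame of tray_floor between -0.012 and 0.012 m and z of lower_right in the frame of tray_floor between -0.003 and 0.004 m), for 0.2 s.
2. one large blank lies flat on the separator on one side of the rib, let go, the separator still in place (all of step 1 and ((y of blank_a in the frame of separator between 0.033 and 0.054 m and x of blank_a in the frame of separator between -0.012 and 0.012 m and z of blank_a in the frame of separator between 0.002 and 0.009 m and angle between blank_a's own z axis and vertical below 0.05 rad and contact force between the fingers and blank_a below 0.05 N) or (y of blank_a in the frame of separator between -0.054 and -0.033 m and x of blank_a in the frame of separator between -0.012 and 0.012 m and z of blank_a in the frame of separator between 0.002 and 0.009 m and angle between blank_a's own z axis and vertical below 0.05 rad and contact force between the fingers and blank_a below 0.05 N) or (y of blank_b in the frame of separator between 0.033 and 0.054 m and x of blank_b in the frame of separator between -0.012 and 0.012 m and z of blank_b in the frame of separator between 0.002 and 0.009 m and angle between blank_b's own z axis and vertical below 0.05 rad and contact force between the fingers and blank_b below 0.05 N) or (y of blank_b in the frame of separator between -0.054 and -0.033 m and x of blank_b in the frame of separator between -0.012 and 0.012 m and z of blank_b in the frame of separator between 0.002 and 0.009 m and angle between blank_b's own z axis and vertical below 0.05 rad and contact force between the fingers and blank_b below 0.05 N))), for 0.2 s.
3. both large blanks lie flat on the separator, one on each side of the rib, let go, before the tray goes in (all of step 1 and ((y of blank_a in the frame of separator between 0.033 and 0.054 m and x of blank_a in the frame of separator between -0.012 and 0.012 m and z of blank_a in the frame of separator between 0.002 and 0.009 m and angle between each of blank_a, blank_b's own z axis and vertical below 0.05 rad and contact force between the fingers and blank_a below 0.05 N and y of blank_b in the frame of separator between -0.054 and -0.033 m and x of blank_b in the frame of separator between -0.012 and 0.012 m and z of blank_b in the frame of separator between 0.002 and 0.009 m and contact force between the fingers and blank_b below 0.05 N) or (y of blank_a in the frame of separator between -0.054 and -0.033 m and x of blank_a in the frame of separator between -0.012 and 0.012 m and z of blank_a in the frame of separator between 0.002 and 0.009 m and angle between each of blank_a, blank_b's own z axis and vertical below 0.05 rad and contact force between the fingers and blank_a below 0.05 N and y of blank_b in the frame of separator between 0.033 and 0.054 m and x of blank_b in the frame of separator between -0.012 and 0.012 m and z of blank_b in the frame of separator between 0.002 and 0.009 m and contact force between the fingers and blank_b below 0.05 N)) and value of joint tray below 0.05 m), for 0.2 s.
4. the tray is fully home (value of joint tray above 0.112 m), for 0.2 s.
At the end, for the whole second after the job is handed in: Tray within 8 mm of home; lower blanks on its floor within 12 mm of their places; separator flat on them, within 12 mm and 0.13 rad of square and centred; large blanks flat on it, one each side of the rib, 33 to 54 mm from its middle, within 12 mm of its long centre line; all free, at rest (all of step 1 and ((y of blank_a in the frame of separator between 0.033 and 0.054 m and x of blank_a in the frame of separator between -0.012 and 0.012 m and z of blank_a in the frame of separator between 0.002 and 0.009 m and angle between each of blank_a, blank_b's own z axis and vertical below 0.05 rad and contact force between the fingers and blank_a below 0.05 N and y of blank_b in the frame of separator between -0.054 and -0.033 m and x of blank_b in the frame of separator between -0.012 and 0.012 m and z of blank_b in the frame of separator between 0.002 and 0.009 m and contact force between the fingers and blank_b below 0.05 N) or (y of blank_a in the frame of separator between -0.054 and -0.033 m and x of blank_a in the frame of separator between -0.012 and 0.012 m and z of blank_a in the frame of separator between 0.002 and 0.009 m and angle between each of blank_a, blank_b's own z axis and vertical below 0.05 rad and contact force between the fingers and blank_a below 0.05 N and y of blank_b in the frame of separator between 0.033 and 0.054 m and x of blank_b in the frame of separator between -0.012 and 0.012 m and z of blank_b in the frame of separator between 0.002 and 0.009 m and contact force between the fingers and blank_b below 0.05 N)) and value of joint tray above 0.112 m and linear speed of each of separator, blank_a, blank_b, lower_left, lower_right below 0.02 m/s and velocity of joint tray between -0.02 and 0.02 m/s); the robot touches nothing.
It fails at once if a bystander (small disc, bottle, case, screwdriver) was moved by more than 20 mm (distance of any of small_disc, cleaner, case, driver from where it was at the start of the episode above 0.02 m).
It fails at once if a blank was tipped by more than 0.6 rad (angle between any of blank_a, blank_b, lower_left, lower_right's own z axis and vertical above 0.6 rad).
It fails at once if a blank was dropped or thrown (faster than 0.5 m/s while not held, as after a 13 mm fall) ((contact force between the fingers and blank_a below 0.05 N and linear speed of blank_a above 0.5 m/s) or (contact force between the fingers and blank_b below 0.05 N and linear speed of blank_b above 0.5 m/s) or (contact force between the fingers and lower_left below 0.05 N and linear speed of lower_left above 0.5 m/s) or (contact force between the fingers and lower_right below 0.05 N and linear speed of lower_right above 0.5 m/s)).
It also fails if it takes over 72 s, if anything falls off the work surface, if the arm or the gripper's body presses on something with over 40 N, if the wrist force passes 120 N, or if a joint passes its speed limit or range.

## Working session

There is one attempt and no reset: what is moved stays moved. The work goes in short steps, Python scripts to look and compute and a tool call to move; the robot and the scene stay as the last step left them, time stands still between calls to the robot, and variables do not carry over. Pictures are saved under pics/ and viewed, about 8 in all and at most 12, crops included, and the job is handed in when it is done.

Besides the shell and the picture viewer there is one more tool, called after "Request:" as a command line: name --pt "numbers of a row" for each row, then --argument value for the rest. jog_arm: Moves the arm, as the interface text tells. Its arguments: {"type":"object","properties":{"increments":{"type":"array"},"force":{"type":"number"}},"required":["increments"]}

```bash
mkdir -p pics; ls
cat > h.py <<'E'
import numpy as np, cv2
from workcell import readout, read_camera, bot, spotter
def pts(p):
    h,w=p["range_z"].shape; v,u=np.mgrid[:h,:w]; z=p["range_z"]
    P=np.stack([(u-p["cx"])/p["fx"]*z,(v-p["cy"])/p["fy"]*z,z,np.ones_like(z)],-1)
    return (P@np.array(p["world_from_camera"]).T)[...,:3]
def at(p,loc,z):
    T=np.array(p["world_from_camera"]); d=T[:3,:3]@[(loc[0]-p["cx"])/p["fx"],(loc[1]-p["cy"])/p["fy"],1]
    return T[:3,3]+d*(z-T[2,3])/d[2]
E
cat > a.py <<'E'
from h import *
s=readout.read_state(); print({k:np.round(v,3).tolist() for k,v in s.items()})
ims=[]
for n in ["scene","side"]:
    p=read_camera(n); W=pts(p); np.savez(n,img=p["img"],W=W); im=p["img"].copy(); print(n,np.round(p["world_from_camera"],3).tolist())
    for t in ["tray_floor","separator","blank_a","small_disc","lower_left","cleaner","case","driver","rack"]:
        for m in spotter.masks_of(p,t):
            if m["p"]<.3: continue
            k=m["mask"]&(p["range_z"]>0); w=W[k]
            c=p["img"][k].mean(0).astype(int)
            print(n,t,round(m["p"],2),np.round(m["location"]).astype(int),k.sum(),"med",np.median(w,0).round(3),"top",np.percentile(w[:,2],90).round(3),"bgr",c)
    for t in ["tray_floor","tray_fin","separator"]:
        print(t,[(round(m["p"],2),np.round(m["location"]).tolist()) for m in spotter.spot_point(p,t)][:3])
    cv2.imwrite(f"pics/{n}0.png",cv2.resize(im,(800,600)))
E
python3 a.py
```

```text
pics
{'time': 0.0, 'q': [1.072, 0.265, 1.605, 0.0, 1.274, -0.037], 'joint_vel': [-0.0, 0.001, 0.002, -0.0, -0.0, -0.0], 'joint_torque': [0.003, -51.512, -36.731, -0.0, 0.013, 0.0], 'tool_pos': [0.3, 0.604, 0.244], 'tcp_rot': [-1.394, -0.861, 0.864], 'wrist_force': [0.229, -0.099, -0.705], 'torque': [0.057, -0.01, -0.034], 'width': 1.0}
scene [[0.584, 0.642, -0.496, 1.289], [0.811, -0.468, 0.35, -0.604], [-0.008, -0.607, -0.795, 1.315], [0.0, 0.0, 0.0, 1.0]]
scene tray_floor 0.79 [328 195] 883 med [0.511 0.146 0.014] top 0.023 bgr [60 60 66]
scene separator 0.91 [284 262] 1178 med [ 0.639 -0.122  0.005] top 0.01 bgr [101 108  28]
scene separator 0.8 [225 295] 1278 med [ 0.63  -0.324  0.004] top 0.009 bgr [165 159 160]
scene separator 0.64 [145 326] 1459 med [ 0.58  -0.537  0.005] top 0.009 bgr [ 20  22 146]
scene blank_a 0.86 [189 252] 260 med [ 0.435 -0.331  0.013] top 0.017 bgr [16 17 19]
scene blank_a 0.85 [155 246] 291 med [ 0.357 -0.402  0.012] top 0.017 bgr [ 23  25 137]
scene blank_a 0.56 [258 217] 260 med [ 0.456 -0.092  0.013] top 0.017 bgr [20 21 24]
scene small_disc 0.58 [2
[... 1355 characters left out ...]
ide cleaner 0.93 [219 341] 291 med [0.361 0.461 0.044] top 0.073 bgr [ 72  98 125]
side case 0.88 [230 176] 690 med [ 0.767 -0.138  0.036] top 0.041 bgr [55 25 18]
side driver 0.68 [308 326] 266 med [0.222 0.293 0.021] top 0.025 bgr [ 28  38 218]
side driver 0.66 [301 219] 196 med [ 0.448 -0.082  0.012] top 0.015 bgr [29 31 35]
side driver 0.59 [229 176] 684 med [ 0.768 -0.135  0.036] top 0.041 bgr [56 26 18]
side rack 0.72 [229 247] 3070 med [0.58  0.151 0.01 ] top 0.066 bgr [153 155 154]
side rack 0.62 [251 247] 222 med [0.508 0.116 0.024] top 0.027 bgr [31 32 37]
tray_floor [(0.76, [246.0, 257.0])]
tray_fin [(0.9, [259.0, 253.0])]
separator [(0.94, [259.0, 197.0]), (0.77, [327.0, 152.0])]
```

View pics/scene0.png

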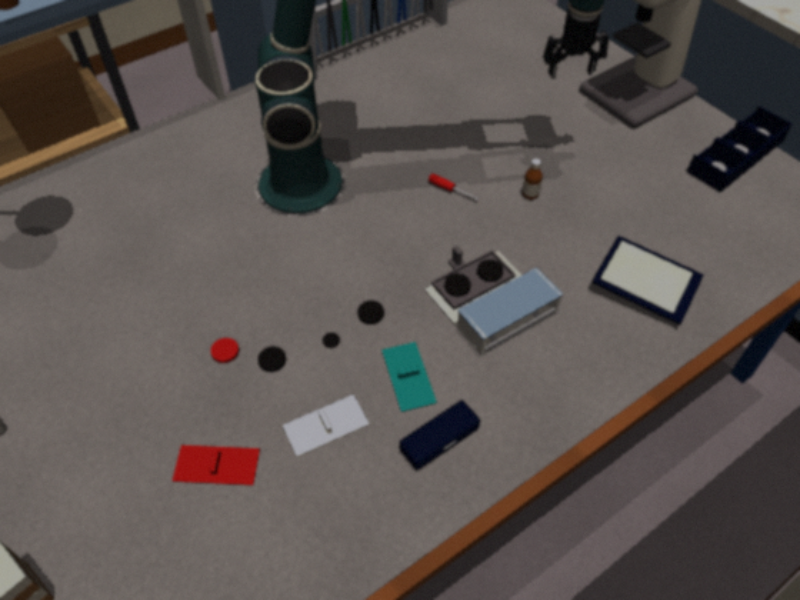

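```bash
cat > b.py <<'E'
import numpy as np,cv2
for n in ["scene","side"]:
    d=np.load(n+".npz"); W=d["W"]; I=d["img"].astype(int)
    X,Y,Z=W[...,0],W[...,1],W[...,2]
    def rect(m,t):
        k,l,st,_=cv2.connectedComponentsWithStats(m.astype(np.uint8))
        if k<2: print(n,t,"none");return
        i=1+st[1:,4].argmax(); w=W[l==i]; r=cv2.minAreaRect((w[:,:2]*1000).astype(np.float32))
        print(n,t,len(w),"rect",np.round(r[0],1),np.round(r[1],1),round(r[2],1),"mean",w.mean(0).round(4))
    near=lambda x,y,r:(np.hypot(X-x,Y-y)<r)
    rect(near(.64,.135,.2)&(Z>.06)&(Z<.075),"roof")
    rect(near(.63,-.324,.12)&(I.min(-1)>125)&(Z<.04),"sep")
    for t,x,y in [("A",.43,-.325),("B",.452,-.087),("ll",.526,.187),("lr",.508,.116)]:
        rect(near(x,y,.05)&(I.max(-1)<60)&(Z>.0)&(Z<.035),t)
E
python3 b.py
```

```text
scene roof 1685 rect [644.3 141.6] [220.3  94.7] 87.0 mean [0.646  0.1378 0.0675]
scene sep 1314 rect [ 626.5 -317.8] [158.8  85.5] 81.4 mean [ 0.628  -0.3203  0.005 ]
scene A 269 rect [ 433.9 -328.8] [54.3 58.9] 60.6 mean [ 0.4352 -0.3301  0.013 ]
scene B 242 rect [453.8 -90.9] [56.4 60. ] 31.4 mean [ 0.4564 -0.0925  0.0126]
scene ll 305 rect [524.3 198.5] [75.  91.8] 79.5 mean [0.5274 0.1923 0.0222]
scene lr 296 rect [507.4 112.8] [78.4 70.8] 88.1 mean [0.5105 0.1059 0.0228]
side roof 602 rect [623.9 141.4] [211.5  61.7] 88.2 mean [0.6168 0.1214 0.0664]
side sep 501 rect [ 553.7 -331.9] [ 83.1 214.1] 8.1 mean [ 0.5551 -0.3316 -0.0013]
side A 146 rect [ 425.6 -323. ] [54.  59.6] 26.6 mean [ 0.4251 -0.3216  0.011 ]
side B 192 rect [447.5 -86.9] [52.7 59.7] 29.9 mean [ 0.4463 -0.0838  0.0114]
side ll 282 rect [524.9 190. ] [66.3 72.5] 81.3 mean [0.5181 0.1977 0.0227]
side lr 240 rect [507.2 107.1] [54.9 60.3] 34.2 mean [0.5055 0.1118 0.0232]
```

```bash
cat >> h.py <<'E'
from scipy.spatial.transform import Rotation as Ro
def pose():
    s=readout.read_state(); R=Ro.from_rotvec(s["tcp_rot"]); return np.array(s["tool_pos"]),R,s
def plan(target,yaw,n,g):
    """rows to TCP target with tool x at world angle yaw (mod pi), y down"""
    p,R,s=pose(); M=R.as_matrix(); cy=np.arctan2(M[1,0],M[0,0])
    d=(yaw-cy+np.pi/2)%np.pi-np.pi/2
    c,sn=np.cos(cy+d),np.sin(cy+d)
    G=np.array([[c,0,-sn],[sn,0,c],[0,-1,0]]); 
    if np.linalg.det(G)<0: G[:,2]*=-1
    rel=(R.inv()*Ro.from_matrix(G)).as_rotvec()/n
    print("pos",p.round(4),"yaw",np.degrees(cy).round(1),"dyaw",np.degrees(d).round(1),"tooly",M[:,1].round(3),"q",np.round(s["q"],2),"t",s["time"])
    dp=(np.array(target)-p)/n; rows=[]
    for i in range(n):
        Ri=R*Ro.from_rotvec(rel*i)
        rows.append([round(float(v),4) for v in Ri.inv().apply(dp)]+[round(float(v),4) for v in rel]+[g])
    print(str(rows))
E
python3 - <<'E'
from h import *
p,R,s=pose(); print(R.as_matrix().round(3))
w=read_camera("wrist"); T=np.array(w["world_from_camera"]); print(w["fx"],w["cx"],w["cy"]); Tt=np.eye(4);Tt[:3,:3]=R.as_matrix();Tt[:3,3]=p
print((np.linalg.inv(Tt)@T).round(3))
plan([.47,.15,.36],0,10,1)
E
```

```text
[[ 0.446  0.    -0.895]
 [ 0.895 -0.     0.446]
 [-0.    -1.    -0.   ]]
304.6567717411528 277.0414085912482 206.97440985094235
[[ 1.    -0.     0.     0.   ]
 [-0.    -0.322  0.947 -0.129]
 [-0.    -0.947 -0.322  0.083]
 [ 0.     0.     0.     1.   ]]
pos [0.3008 0.6043 0.2453] yaw 63.5 dyaw -63.5 tooly [-0. -0. -1.] q [ 1.07  0.26  1.6   0.    1.27 -0.04] t 1.35
[[-0.0331, -0.0115, -0.0354, 0.0, 0.1109, -0.0, 1], [-0.029, -0.0115, -0.0388, 0.0, 0.1109, -0.0, 1], [-0.0245, -0.0115, -0.0418, 0.0, 0.1109, -0.0, 1], [-0.0198, -0.0115, -0.0443, 0.0, 0.1109, -0.0, 1], [-0.0147, -0.0115, -0.0462, 0.0, 0.1109, -0.0, 1], [-0.0095, -0.0115, -0.0475, 0.0, 0.1109, -0.0, 1], [-0.0042, -0.0115, -0.0483, 0.0, 0.1109, -0.0, 1], [0.0012, -0.0115, -0.0485, 0.0, 0.1109, -0.0, 1], [0.0065, -0.0115, -0.048, 0.0, 0.1109, -0.0, 1], [0.0118, -0.0115, -0.047, 0.0, 0.1109, -0.0, 1]]
```

Run:
```python
from h import *
plan([.46,.14,.36],np.radians(85),10,1)
```

```text
pos [0.3008 0.6043 0.2453] yaw 63.5 dyaw 21.5 tooly [-0. -0. -1.] q [ 1.07  0.26  1.6   0.    1.27 -0.04] t 1.35
[[-0.0345, -0.0115, -0.0349, -0.0, -0.0375, -0.0, 1], [-0.0358, -0.0115, -0.0336, -0.0, -0.0375, -0.0, 1], [-0.037, -0.0115, -0.0323, -0.0, -0.0375, -0.0, 1], [-0.0382, -0.0115, -0.0309, -0.0, -0.0375, -0.0, 1], [-0.0393, -0.0115, -0.0294, -0.0, -0.0375, -0.0, 1], [-0.0404, -0.0115, -0.0279, -0.0, -0.0375, -0.0, 1], [-0.0414, -0.0115, -0.0264, -0.0, -0.0375, -0.0, 1], [-0.0423, -0.0115, -0.0248, -0.0, -0.0375, -0.0, 1], [-0.0432, -0.0115, -0.0232, -0.0, -0.0375, -0.0, 1], [-0.0441, -0.0115, -0.0216, -0.0, -0.0375, -0.0, 1]]
```

Request:
jog_arm --pt "-0.0345 -0.0115 -0.035 0 -0.0375 0 1" --pt "-0.036 -0.0115 -0.0335 0 -0.0375 0 1" --pt "-0.037 -0.0115 -0.032 0 -0.0375 0 1" --pt "-0.038 -0.0115 -0.031 0 -0.0375 0 1" --pt "-0.039 -0.0115 -0.029 0 -0.0375 0 1" --pt "-0.04 -0.0115 -0.028 0 -0.0375 0 1" --pt "-0.041 -0.0115 -0.026 0 -0.0375 0 1" --pt "-0.042 -0.0115 -0.025 0 -0.0375 0 1" --pt "-0.043 -0.0115 -0.023 0 -0.0375 0 1" --pt "-0.044 -0.0115 -0.0215 0 -0.0375 0 1"

```text
time: 2.6
tool_pos: [0.4657, 0.1321, 0.3637]
tcp_rot: [-1.243, -1.163, 1.158]
wrist_force: [1.1, 1.0, -0.0]
width: 1.0
```

```bash
cat > look.py <<'E'
from h import *; import sys
pose_=pose(); print(pose_[0].round(4),np.round(pose_[2]["tcp_rot"],3),pose_[2]["time"])
p=read_camera("wrist"); np.savez("wrist",img=p["img"],W=pts(p)); cv2.imwrite(f"pics/{sys.argv[1]}.png",p["img"])
for t,z in [("tray_floor",.012),("tray_fin",.054),("lower_left",.012),("separator",0),("blank_a",0),("small_disc",0)]:
    print(t,[(round(m["p"],2),np.round(m["location"]).tolist(),at(p,m["location"],z)[:2].round(4)) for m in spotter.spot_point(p,t)][:4])
E
python3 look.py tray0
```

```text
[0.4657 0.1321 0.3637] [-1.243 -1.163  1.158] 2.6
tray_floor [(0.54, [38.0, 256.0], array([ 0.61, -0.3 ]))]
tray_fin [(0.62, [292.0, 151.0], array([0.4499, 0.1546]))]
lower_left [(0.56, [317.0, 189.0], array([0.5209, 0.1948]))]
separator [(0.95, [32.0, 258.0], array([ 0.6181, -0.3224])), (0.79, [145.0, 259.0], array([ 0.6348, -0.1185])), (0.17, [263.0, 188.0], array([0.5157, 0.1065]))]
blank_a [(0.88, [137.0, 157.0], array([ 0.4511, -0.0923])), (0.4, [292.0, 150.0], array([0.457 , 0.1574]))]
small_disc [(0.77, [73.0, 170.0], array([ 0.4651, -0.2018]))]
```

View pics/tray0.png

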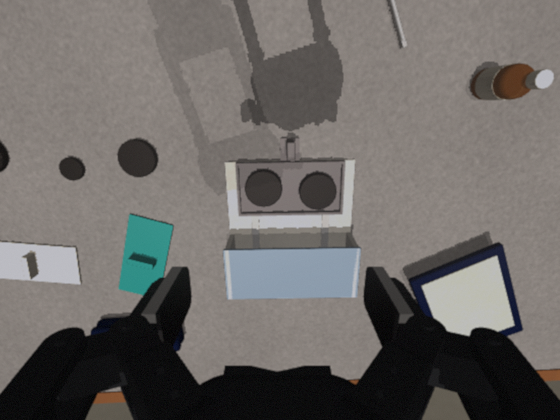

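Run:
```python
from h import *
d=np.load("wrist.npz"); W=d["W"]; I=d["img"].astype(int); X,Y,Z=W[...,0],W[...,1],W[...,2]
def rect(m,t):
    k,l,st,_=cv2.connectedComponentsWithStats(m.astype(np.uint8)); i=1+st[1:,4].argmax(); w=W[l==i]
    r=cv2.minAreaRect((w[:,:2]*1000).astype(np.float32)); print(t,len(w),np.round(r[0],1),np.round(r[1],1),round(r[2],2),w.mean(0).round(4)); return l==i
v,u=np.mgrid[:420,:560]
box=(u>215)&(u<370)&(v>130)&(v<310)
rect(box&(Z>.062)&(Z<.075),"roof")
rect(box&(Z>.062)&(Z<.075)&(v>252),"roof2")
m=rect(box&(v<222)&(v>155)&(I.max(-1)<150)&(Z<.04),"tray")
rect(box&(Z>.045)&(v<165),"fin")
for n,a,b in [("ll",317,190),("lr",264,188),("B",138,157)]:
    rect((np.hypot(u-a,v-b)<22)&(I.max(-1)<42),n)
m=rect((u<85)&(v>235)&(v<290)&(I.min(-1)>120),"sep")
# straight edges of the plate/tray
for n,mm in [("plate",box&(v<232)&(I.min(-1)>140)&(Z<.03))]: rect(mm,n)
print(I[188,264],I[205,290],I[190,230],I[150,200])
for c in [(228,163),(352,161),(230,228),(353,228)]: print(c,W[c[1],c[0]].round(4))
```

```text
roof 6762 [641.8 144.8] [214.4  91.6] 87.12 [0.6392 0.1449 0.0676]
roof2 5984 [646.3 144.6] [215.   84.5] 86.41 [0.6443 0.1438 0.0677]
tray 8125 [522.  156.4] [266.3 115.9] 86.06 [0.5128 0.156  0.013 ]
fin 166 [421.6 150.5] [81.3 15. ] 7.13 [0.4481 0.1539 0.0559]
ll 44 [498.5 182.5] [ 9.4 41.3] 27.13 [0.4968 0.1833 0.0238]
lr 39 [486.4 118.8] [37.1  7.8] 63.99 [0.4857 0.1185 0.0246]
B 80 [445.6 -66.5] [49.5 14.6] 13.97 [ 0.443  -0.0643  0.0112]
sep 4069 [ 561.9 -121.1] [150.6 612.4] 20.93 [ 0.6288 -0.3036  0.0048]
plate 2737 [531.6 149.1] [212.2 118.9] 87.45 [0.5523 0.1475 0.006 ]
[55 58 61] [116 117 125] [184 186 188] [108 112 118]
(228, 163) [0.4697 0.0535 0.0049]
(352, 161) [0.4797 0.2526 0.0057]
(230, 228) [0.5822 0.0436 0.0061]
(353, 228) [ 0.5996  0.2574 -0.0009]
```

Run:
```python
from h import *
plan([.55,-.31,.30],np.radians(83),10,1)
```

```text
pos [0.4649 0.1346 0.3624] yaw 86.1 dyaw -3.1 tooly [ 0.002  0.    -1.   ] q [ 0.23 -0.16  1.83 -0.    1.46 -1.27] t 2.95
[[-0.0438, 0.0063, -0.0115, 0.0002, 0.0055, 0.0, 1], [-0.0437, 0.0063, -0.0117, 0.0002, 0.0055, 0.0, 1], [-0.0437, 0.0063, -0.012, 0.0002, 0.0055, 0.0, 1], [-0.0436, 0.0063, -0.0122, 0.0002, 0.0055, 0.0, 1], [-0.0435, 0.0063, -0.0124, 0.0002, 0.0055, 0.0, 1], [-0.0435, 0.0063, -0.0127, 0.0002, 0.0055, 0.0, 1], [-0.0434, 0.0063, -0.0129, 0.0002, 0.0055, 0.0, 1], [-0.0433, 0.0063, -0.0132, 0.0002, 0.0055, 0.0, 1], [-0.0432, 0.0062, -0.0134, 0.0002, 0.0055, 0.0, 1], [-0.0432, 0.0062, -0.0136, 0.0002, 0.0055, 0.0, 1]]
```

Request:
jog_arm --pt "-0.044 0.0063 -0.0115 0 0.0055 0 1" --pt "-0.044 0.0063 -0.012 0 0.0055 0 1" --pt "-0.044 0.0063 -0.012 0 0.0055 0 1" --pt "-0.044 0.0063 -0.012 0 0.0055 0 1" --pt "-0.044 0.0063 -0.0125 0 0.0055 0 1" --pt "-0.044 0.0063 -0.0127 0 0.0055 0 1" --pt "-0.044 0.0063 -0.013 0 0.0055 0 1" --pt "-0.044 0.0063 -0.013 0 0.0055 0 1" --pt "-0.044 0.0063 -0.0134 0 0.0055 0 1" --pt "-0.044 0.0063 -0.0136 0 0.0055 0 1"

```text
time: 4.2
tool_pos: [0.5601, -0.3066, 0.2915]
tcp_rot: [-1.244, -1.143, 1.138]
wrist_force: [-0.7, 0.4, -0.4]
width: 0.998
```

```bash
python3 look.py sep0
```

```text
[ 0.5601 -0.3066  0.2915] [-1.244 -1.143  1.138] 4.2
tray_floor []
tray_fin [(0.61, [250.0, 66.0], array([ 0.4357, -0.3228])), (0.46, [436.0, 66.0], array([ 0.4542, -0.1187]))]
lower_left []
separator [(0.78, [408.0, 200.0], array([ 0.6264, -0.1198])), (0.69, [123.0, 194.0], array([ 0.579, -0.527])), (0.59, [272.0, 210.0], array([ 0.623 , -0.3169]))]
blank_a [(0.88, [435.0, 65.0], array([ 0.4495, -0.0934])), (0.62, [250.0, 66.0], array([ 0.4294, -0.3264]))]
small_disc [(0.79, [349.0, 84.0], array([ 0.462 , -0.2017]))]
```

View pics/sep0.png

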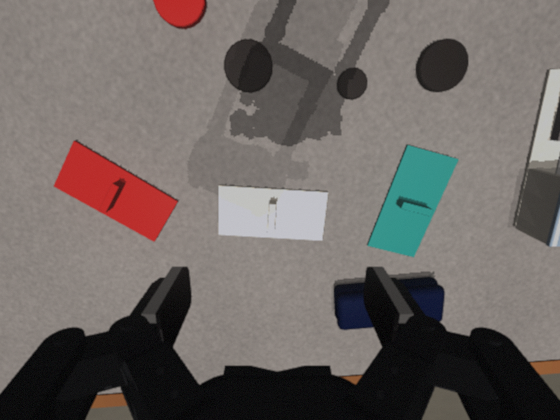

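White sheet at (272,212) is the one meant (teal at (410,200) and red at (118,190) are look-alikes). The dark large blanks are at (248,65) and (442,65), the small disc is at (352,84), and the red disc (180,5) is not meant.

```bash
cat > m.py <<'E'
from h import *
d=np.load("wrist.npz"); W=d["W"]; I=d["img"].astype(int); Z=W[...,2]; v,u=np.mgrid[:420,:560]
def rect(m,t):
    k,l,st,_=cv2.connectedComponentsWithStats(m.astype(np.uint8)); i=1+st[1:,4].argmax(); w=W[l==i]
    r=cv2.minAreaRect((w[:,:2]*1000).astype(np.float32)); print(t,len(w),np.round(r[0],1),np.round(r[1],1),round(r[2],2),w.mean(0).round(4))
E
cat > m1.py <<'E'
from m import *
rect((u>205)&(u<340)&(v>175)&(v<250)&(I.min(-1)>130)&(Z<.012),"sep")
rect((u>205)&(u<340)&(v>175)&(v<250)&(Z>.018),"rib")
for t,a,b in [("A",248,65),("B",442,65),("small",352,84)]: rect((np.hypot(u-a,v-b)<38)&(Z>(.011 if t!="small" else .007))&(Z<.03),t)
plan([.6235,-.317,.10],np.radians(84),5,.5)
E
python3 m1.py
```

```text
sep 5790 [ 638.  -321.7] [190.2 102.3] 81.97 [ 0.6299 -0.3202  0.004 ]
rib 224 [ 625.8 -317.6] [ 9.9 43.8] 81.07 [ 0.6246 -0.3174  0.0245]
A 2033 [ 430.  -327.7] [58.7 58.1] 85.03 [ 0.4296 -0.3273  0.0138]
B 2032 [450.9 -89.2] [59.  58.7] 51.03 [ 0.4505 -0.0898  0.0139]
small 754 [ 460.9 -199.7] [36.8 36.3] 85.95 [ 0.4609 -0.2001  0.0098]
pos [ 0.5594 -0.3053  0.2926] yaw 84.7 dyaw -0.7 tooly [-0.002  0.006 -1.   ] q [-0.54  0.17  1.63  0.    1.35 -2.02] t 4.55
[[-0.0014, 0.0385, -0.0131, -0.0004, 0.0026, 0.0013, 0.5], [-0.0013, 0.0385, -0.013, -0.0004, 0.0026, 0.0013, 0.5], [-0.0012, 0.0385, -0.013, -0.0004, 0.0026, 0.0013, 0.5], [-0.0012, 0.0385, -0.013, -0.0004, 0.0026, 0.0013, 0.5], [-0.0011, 0.0385, -0.013, -0.0004, 0.0026, 0.0013, 0.5]]
```

Run:
```python
from h import *
plan([.6255,-.3176,.08],np.radians(82),6,.4)
```

```text
pos [ 0.5594 -0.3053  0.2926] yaw 84.7 dyaw -2.7 tooly [-0.002  0.006 -1.   ] q [-0.54  0.17  1.63  0.    1.35 -2.02] t 4.55
[[-0.0013, 0.0354, -0.0112, -0.0004, 0.008, 0.001, 0.4], [-0.0011, 0.0354, -0.0112, -0.0004, 0.008, 0.001, 0.4], [-0.001, 0.0354, -0.0112, -0.0004, 0.008, 0.001, 0.4], [-0.0009, 0.0354, -0.0112, -0.0004, 0.008, 0.001, 0.4], [-0.0008, 0.0354, -0.0112, -0.0004, 0.008, 0.001, 0.4], [-0.0006, 0.0354, -0.0112, -0.0004, 0.008, 0.001, 0.4]]
```

Request:
jog_arm --pt "-0.0013 0.0354 -0.011 0 0.008 0.001 0.4" --pt "-0.001 0.0354 -0.011 0 0.008 0.001 0.4" --pt "-0.001 0.0354 -0.011 0 0.008 0.001 0.4" --pt "-0.001 0.0354 -0.011 0 0.008 0.001 0.4" --pt "-0.001 0.0354 -0.011 0 0.008 0.001 0.4" --pt "-0.0006 0.0354 -0.011 0 0.008 0.001 0.4" --pt "0 0 0 0 0 0 0.4" --pt "0 0 0 0 0 0 0.4"

```text
time: 5.55
tool_pos: [0.632, -0.3073, 0.085]
tcp_rot: [-1.277, -1.12, 1.113]
wrist_force: [0.1, 0.5, 0.3]
width: 0.403
```

Run:
```python
from h import *
plan([.6255,-.3176,.0245],np.radians(82),3,.4)
p=read_camera("wrist"); W=pts(p); Z=W[...,2]; v,u=np.mgrid[:420,:560]
m=(Z>.019)&(Z<.03)&(np.hypot(W[...,0]-.6255,W[...,1]+.3176)<.04)
w=W[m]; print(m.sum()); r=cv2.minAreaRect((w[:,:2]*1000).astype(np.float32)); print(r)
```

```text
pos [ 0.632  -0.3073  0.085 ] yaw 82.7 dyaw -0.7 tooly [ 0.01  -0.005 -1.   ] q [-0.49  0.44  1.68  0.    1.01 -1.93] t 5.55
[[-0.0036, 0.0201, 0.0019, 0.0035, 0.0042, -0.0012, 0.4], [-0.0036, 0.0201, 0.0018, 0.0035, 0.0042, -0.0012, 0.4], [-0.0037, 0.0201, 0.0017, 0.0035, 0.0042, -0.0012, 0.4]]
918
((626.4742431640625, -317.8919372558594), (9.534831047058105, 44.50028991699219), 81.52767944335938)
```

Request:
jog_arm --pt "-0.011 0 0.004 0.0105 0.016 -0.004 0.4" --pt "0 0 0 0 0 0 0.4"

```text
time: 5.85
tool_pos: [0.6273, -0.319, 0.0888]
tcp_rot: [-1.278, -1.105, 1.102]
wrist_force: [0.7, -0.7, 0.3]
width: 0.399
```

Run:
```python
from h import *
plan([.6263,-.3178,.0245],np.radians(81.6),3,.4)
```

```text
pos [ 0.6273 -0.319   0.0888] yaw 81.8 dyaw -0.2 tooly [ 0.004 -0.002 -1.   ] q [-0.51  0.44  1.67  0.    1.03 -1.93] t 5.85
[[0.0004, 0.0214, 0.0005, 0.0013, 0.0009, -0.0004, 0.4], [0.0004, 0.0214, 0.0004, 0.0013, 0.0009, -0.0004, 0.4], [0.0004, 0.0214, 0.0004, 0.0013, 0.0009, -0.0004, 0.4]]
```

Request:
jog_arm --pt "0.0004 0.0214 0.0005 0.0013 0.001 0 0.4" --pt "0.0004 0.0214 0.0005 0.001 0.001 0 0.4" --pt "0.0004 0.018 0.0005 0.001 0.001 0 0.4" --pt "0 0 0 0 0 0 0.4"

```text
time: 6.35
tool_pos: [0.6248, -0.3178, 0.0231]
tcp_rot: [-1.275, -1.098, 1.1]
wrist_force: [-0.8, 0.7, 0.8]
width: 0.4
```

Run:
```python
from h import *
plan([.6263,-.3178,.0245],np.radians(81.6),1,.4)
```

```text
pos [ 0.6248 -0.3178  0.0231] yaw 81.5 dyaw 0.1 tooly [-0.001 -0.    -1.   ] q [-0.51  0.51  1.71 -0.    0.93 -1.93] t 6.35
[[0.0002, -0.0014, -0.0015, -0.001, -0.0018, -0.0005, 0.4]]
```

Request:
jog_arm --pt "0 -0.001 0 0 0 0 0.2" --pt "0 0 0 0 0 0 0" --pt "0 0 0 0 0 0 0" --pt "0 0 0 0 0 0 0" --pt "0 0 0 0 0 0 0" --pt "0 -0.01 0 0 0 0 0" --pt "0 -0.02 0 0 0 0 0" --pt "0 -0.03 0 0 0 0 0" --pt "0 -0.03 0 0 0 0 0" --force 50

```text
time: 7.48
tool_pos: [0.6245, -0.3172, 0.1183]
tcp_rot: [-1.273, -1.098, 1.101]
wrist_force: [-0.3, -0.2, -0.0]
width: 0.101
```

Run:
```python
from h import *
# transit: straight up/over to in front of tray then above
plan([.545,-.10,.18],np.radians(84),7,0)
p,R,s=pose(); print(s["width"],p)
```

```text
pos [ 0.6245 -0.3172  0.1183] yaw 81.5 dyaw 2.5 tooly [-0.003  0.001 -1.   ] q [-0.51  0.41  1.66 -0.    1.08 -1.93] t 7.475
[[0.029, -0.0088, 0.0158, -0.0004, -0.0062, 0.0, 0], [0.0291, -0.0088, 0.0157, -0.0004, -0.0062, 0.0, 0], [0.0292, -0.0088, 0.0155, -0.0004, -0.0062, 0.0, 0], [0.0293, -0.0088, 0.0153, -0.0004, -0.0062, 0.0, 0], [0.0294, -0.0088, 0.0151, -0.0004, -0.0062, 0.0, 0], [0.0295, -0.0088, 0.0149, -0.0004, -0.0062, 0.0, 0], [0.0296, -0.0088, 0.0147, -0.0004, -0.0062, 0.0, 0]]
0.10086341723792028 [ 0.62448124 -0.31723727  0.11829803]
```

Run:
```python
from h import *
plan([.515,.151,.15],np.radians(87),10,0)
```

```text
pos [ 0.6245 -0.3172  0.1183] yaw 81.5 dyaw 5.5 tooly [-0.003  0.001 -1.   ] q [-0.51  0.41  1.66 -0.    1.08 -1.93] t 7.475
[[0.0447, -0.0031, 0.0177, -0.0003, -0.0096, 0.0, 0], [0.0449, -0.0031, 0.0173, -0.0003, -0.0096, 0.0, 0], [0.045, -0.0031, 0.0169, -0.0003, -0.0096, 0.0, 0], [0.0452, -0.0031, 0.0165, -0.0003, -0.0096, 0.0, 0], [0.0453, -0.0031, 0.016, -0.0003, -0.0096, 0.0, 0], [0.0455, -0.0031, 0.0156, -0.0003, -0.0096, 0.0, 0], [0.0456, -0.0031, 0.0151, -0.0003, -0.0096, 0.0, 0], [0.0458, -0.0032, 0.0147, -0.0003, -0.0096, 0.0, 0], [0.0459, -0.0032, 0.0143, -0.0003, -0.0096, 0.0, 0], [0.0461, -0.0032, 0.0138, -0.0003, -0.0096, 0.0, 0]]
```

Request:
jog_arm --pt "0.03 -0.005 0.0177 0 -0.0096 0 0" --pt "0.045 -0.005 0.0175 0 -0.0096 0 0" --pt "0.045 -0.005 0.017 0 -0.0096 0 0" --pt "0.045 -0.005 0.0165 0 -0.0096 0 0" --pt "0.045 -0.005 0.016 0 -0.0096 0 0" --pt "0.0455 -0.003 0.0155 0 -0.0096 0 0" --pt "0.0455 -0.003 0.015 0 -0.0096 0 0" --pt "0.045 -0.003 0.015 0 -0.0096 0 0" --pt "0.045 -0.003 0.014 0 -0.0096 0 0" --pt "0.03 0 0.014 0 -0.0096 0 0"

```text
time: 8.72
tool_pos: [0.5182, 0.1262, 0.1787]
tcp_rot: [-1.264, -1.191, 1.156]
wrist_force: [0.6, 0.8, -1.6]
width: 0.099
```

```bash
cat > t.py <<'E'
from h import *; import sys
a=[float(x) for x in sys.argv[1:]]
plan(a[:3],np.radians(a[3]),int(a[4]),a[5])
E
python3 t.py .515 .151 .15 87 2 0
python3 - <<'E'
from h import *
p=read_camera("wrist"); np.savez("wrist",img=p["img"],W=pts(p)); cv2.imwrite("pics/carry.png",p["img"])
W=pts(p); T,R,s=pose()
E
```

```text
pos [0.5182 0.1262 0.1787] yaw 86.8 dyaw 0.2 tooly [ 0.034 -0.006 -0.999] q [ 0.2   0.03  2.   -0.01  1.08 -1.31] t 8.725
[[0.0124, 0.0142, 0.0028, 0.0173, -0.0014, -0.0023, 0.0], [0.0123, 0.0143, 0.0025, 0.0173, -0.0014, -0.0023, 0.0]]
```

View pics/carry.png

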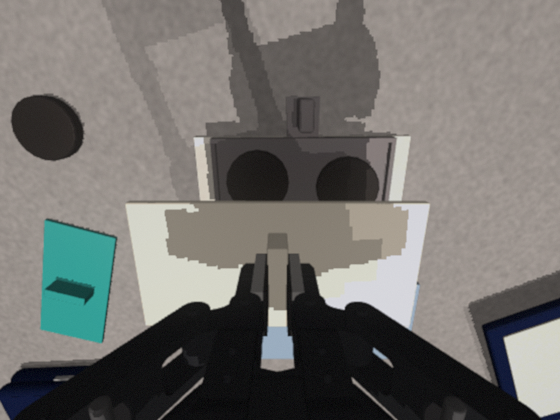

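```bash
cat > tray.py <<'E'
from m import *
p,R,s=pose(); w=R.inv().apply((W-p).reshape(-1,3)).reshape(W.shape)  # tool frame
S=(abs(w[...,1]-.008)<.012)&(v>195)&(v<360)&(abs(w[...,0])<.1)&(abs(w[...,2])<.06)
f=S&(v<262); A=w[f]; c,_,_,_=np.linalg.lstsq(np.c_[A[:,0],A[:,2],np.ones(len(A))],A[:,1],rcond=None); print("plane y=ax+bz+c",c.round(4),len(A))
# front edge points
e=[];L=[];Rr=[]
for uu in range(140,420,4):
    k=np.where(S[:,uu])[0]
    if len(k): e.append(w[k[0],uu])
for vv in range(205,280,3):
    k=np.where(S[vv])[0]; L.append(w[vv,k[0]]); Rr.append(w[vv,k[-1]])
e,L,Rr=map(np.array,(e,L,Rr)); print("front z",np.polyfit(e[:,0],e[:,2],1).round(4),"L x",np.median(L[:,0]).round(4),"R x",np.median(Rr[:,0]).round(4))
# tray outline by depth: disc tops
for n,a in [("lr",257),("ll",348)]:
    m=(u>a-45)&(u<a+45)&(v<200)&(W[...,2]>.021)&(W[...,2]<.032)&(v>145)
    q=W[m]; b=q[:,:2]
    top=np.array([q[(abs(q[:,1]-y)<.003)][:,0].min() for y in np.linspace(np.percentile(b[:,1],15),np.percentile(b[:,1],85),9)]); ys=np.linspace(np.percentile(b[:,1],15),np.percentile(b[:,1],85),9)
    from scipy.optimize import least_squares
    r=least_squares(lambda t:np.hypot(top-t[0],ys-t[1])-.03,[top.min()+.03,ys.mean()]); print(n,r.x.round(4),abs(r.fun).max().round(4),b[:,1].min().round(4),b[:,1].max().round(4))
rect((v>125)&(v<200)&(u>185)&(u<420)&(I.min(-1)>150)&(Z<.03),"plate")
rect((v>85)&(v<140)&(u>285)&(u<325)&(Z>.048),"fin")
E
python3 tray.py
```

```text
plane y=ax+bz+c [0.0014 0.0306 0.0173] 17490
front z [-0.0017  0.0338] L x -0.0793 R x 0.0754
lr [0.5099 0.1079] 0.0009 0.0654 0.1372
ll [0.5207 0.1939] 0.0008 0.1643 0.2355
plate 905 [508.9 246.9] [22.1 65.7] 87.64 [0.508  0.2482 0.0067]
fin 517 [449.3 153.7] [12.3 25.3] 87.35 [0.4492 0.1534 0.0535]
```

```bash
python3 t.py .5153 .151 .12 87.2 3 0
```

```text
pos [0.5166 0.129  0.1785] yaw 86.9 dyaw 0.3 tooly [ 0.033 -0.004 -0.999] q [ 0.2   0.03  2.   -0.01  1.08 -1.31] t 8.775
[[0.0073, 0.0195, 0.0015, 0.0109, -0.0018, -0.0007, 0.0], [0.0073, 0.0195, 0.0012, 0.0109, -0.0018, -0.0007, 0.0], [0.0073, 0.0195, 0.001, 0.0109, -0.0018, -0.0007, 0.0]]
```

Request:
jog_arm --pt "0.0073 0.0195 0.0013 0.011 -0.0018 0 0" --pt "0.0073 0.0195 0.0013 0.011 -0.0018 0 0" --pt "0.0073 0.0195 0.001 0.011 -0.0018 0 0" --pt "0 0 0 0 0 0 0"

```text
time: 9.28
tool_pos: [0.5157, 0.1516, 0.1175]
tcp_rot: [-1.233, -1.172, 1.176]
wrist_force: [-0.4, -0.6, -0.6]
width: 0.103
```

```bash
cat > sheet.py <<'E'
from h import *
c=read_camera("wrist"); W=pts(c); I=c["img"].astype(int); cv2.imwrite("pics/last.png",c["img"]); p,R,s=pose()
print(p.round(4),R.as_matrix()[:,1].round(4),"yaw",np.degrees(np.arctan2(R.as_matrix()[1,0],R.as_matrix()[0,0])).round(2),s["time"],s["width"],np.round(s["wrist_force"],1))
v,u=np.mgrid[:420,:560]
d=W-p
def fit(m,t):
    A=W[m]; k=np.linalg.lstsq(np.c_[A[:,:2]-p[:2],np.ones(len(A))],A[:,2],rcond=None)[0]; r=A[:,2]-np.c_[A[:,:2]-p[:2],np.ones(len(A))]@k
    print(t,"dz/dx,dz/dy,z0",k.round(4),len(A),r.std().round(4)); return k
zs=p[2]-.018
S=(abs(W[...,2]-zs)<.012)&(np.abs(d[...,0])<.06)&(np.abs(d[...,1])<.1)&(v<265)
k=fit(S,"sheet")
fit((abs(W[...,2])<.01)&(v<180)&(c["range_z"]>0)&((abs(d[...,1])>.13)|(v<60)),"bench")
S=(abs(W[...,2]-(k[2]+d[...,:2]@k[:2]))<.006)&(np.abs(d[...,0])<.06)&(np.abs(d[...,1])<.1)
e=[];L=[];Q=[]
for uu in range(150,400,4):
    q=np.where(S[:,uu])[0]
    if len(q): e.append(W[q[0],uu])
e=np.array(e)
q0=int(np.median([np.where(S[:,uu])[0][0] for uu in range(200,350,10) if S[:,uu].any()]))
for vv in range(q0+4,q0+70,3):
    q=np.where(S[vv])[0]
    if len(q): L.append(W[vv,q[0]]);Q.append(W[vv,q[-1]])
L,Q=np.array(L),np.array(Q)
f=np.polyfit(e[:,1],e[:,0],1); a=-np.arctan(f[0]); y0=(np.median(L[:,1])+np.median(Q[:,1]))/2
mid=np.array([np.polyval(f,y0),y0]); print("sheet yaw deg",np.degrees(a).round(2),"width",(np.median(Q[:,1])-np.median(L[:,1])).round(4),"centre",(mid+.038*np.array([np.cos(a),np.sin(a)])).round(4))
E
python3 sheet.py
```

```text
[0.5164 0.1515 0.1185] [ 9.e-04 -2.e-03 -1.e+00] yaw 87.21 9.325 0.1014068227230386 [ 0.5 -0.3 -0.6]
sheet dz/dx,dz/dy,z0 [ 0.0219 -0.0019  0.0994] 18392 0.0015
bench dz/dx,dz/dy,z0 [0.0006 0.0005 0.    ] 60383 0.0008
sheet yaw deg -2.79 width 0.1545 centre [0.518  0.1513]
```

Request:
jog_arm --pt "0 0.02 0.001 0.011 0 0 0" --pt "0 0.02 0.001 0.011 0 0 0" --pt "0 0.015 0 0 0 0 0" --pt "0 0.006 0 0 0 0 0" --pt "0 0 0 0 0 0 0"

```text
time: 9.95
tool_pos: [0.5139, 0.1503, 0.0528]
tcp_rot: [-1.217, -1.154, 1.184]
wrist_force: [-0.3, -0.2, -1.7]
width: 0.097
```

```bash
python3 sheet.py
```

```text
[0.5141 0.1504 0.0532] [-0.0227 -0.0012 -0.9997] yaw 87.11 10.0 0.09842718919665526 [-0.2  0.2 -1.3]
sheet dz/dx,dz/dy,z0 [-0.0018 -0.0008  0.0347] 18359 0.0014
bench dz/dx,dz/dy,z0 [-0.0006  0.0008 -0.0001] 46655 0.0007
sheet yaw deg -2.94 width 0.1545 centre [0.5158 0.1498]
```

Request:
jog_arm --pt "0 0.002 0 0 0 0 0" --pt "0 0.0015 0 0 0 0 0" --pt "0 0 0 0 0 0 0"

```text
time: 10.38
tool_pos: [0.5155, 0.1509, 0.0513]
tcp_rot: [-1.219, -1.158, 1.182]
wrist_force: [-0.0, -0.7, -1.1]
width: 0.099
```

```bash
python3 sheet.py
```

```text
[0.5155 0.1509 0.0513] [-1.900e-02 -3.000e-04 -9.998e-01] yaw 87.13 10.425 0.10284614378394963 [ 0.6 -0.5 -1.5]
sheet dz/dx,dz/dy,z0 [ 0.0058 -0.      0.0331] 18385 0.0015
bench dz/dx,dz/dy,z0 [-0.0006  0.0008 -0.0001] 46081 0.0007
sheet yaw deg -2.88 width 0.1546 centre [0.5174 0.1505]
```

Request:
jog_arm --pt "0 0.001 0.001 0 0 0 0" --pt "0 0.0015 0.001 0 0 0 0" --pt "0 0 0 0 0 0 0"

```text
time: 10.8
tool_pos: [0.5143, 0.1511, 0.0499]
tcp_rot: [-1.22, -1.16, 1.181]
wrist_force: [-0.3, -0.5, 0.1]
width: 0.101
```

```bash
python3 sheet.py
```

```text
[0.5143 0.1511 0.0498] [-1.700e-02 -1.000e-04 -9.999e-01] yaw 87.13 10.85 0.10657643583293858 [-0.7 -0.8  2.7]
sheet dz/dx,dz/dy,z0 [ 0.1143 -0.0011  0.0331] 20020 0.0031
bench dz/dx,dz/dy,z0 [-0.0007  0.0009 -0.0001] 45649 0.0007
sheet yaw deg -2.94 width 0.1547 centre [0.5163 0.1507]
```

Request:
jog_arm --pt "0 0 0 0 0 0 0.2" --pt "0 0 0 0 0 0 0.4" --pt "0 0 0 0 0 0 0.4" --pt "0 0 0 -0.008 0 0 0.4" --pt "0 -0.02 0 -0.01 0 0 0.4" --pt "0 -0.04 0 0 0 0 0.4" --pt "0 -0.05 0 0 0 0 0.5" --pt "0 -0.04 0.02 0 0 0 1" --pt "0 -0.02 0.03 0 0 0 1" --pt "0 0 0.03 0 0 0 1"

```text
time: 12.1
tool_pos: [0.4345, 0.1557, 0.2325]
tcp_rot: [-1.239, -1.179, 1.165]
wrist_force: [0.4, -0.1, 0.1]
width: 0.999
```

```bash
cat > after.py <<'E'
from h import *
c=read_camera("wrist"); W=pts(c); I=c["img"]; cv2.imwrite("pics/after.png",I); p,R,s=pose(); print(p.round(3),s["time"],s["width"])
a=np.radians(-2.8); C=np.array([.5153,.151]); ex=np.array([np.cos(a),np.sin(a)]); ey=np.array([-ex[1],ex[0]])
d=W[...,:2]-C; x=d@ex; y=d@ey; z=W[...,2]
def rep(m,t):
    k,l,st,_=cv2.connectedComponentsWithStats(m.astype(np.uint8)); 
    if k<2: return print(t,"none")
    m=l==1+st[1:,4].argmax(); q=np.c_[x[m],y[m]].astype(np.float32)*1000; r=cv2.minAreaRect(q)
    A=np.c_[q/1000,np.ones(len(q))]; f=np.linalg.lstsq(A,z[m],rcond=None)[0]
    print(t,len(q),"c",np.round(r[0],1),"size",np.round(r[1],1),"ang",round(r[2],2),"slopes",f[:2].round(3),"z",z[m].mean().round(4))
roi=(abs(x)<.06)&(abs(y)<.1)
rep(roi&(z>.026)&(z<.036),"sheet"); rep(roi&(z>.046)&(z<.058)&(abs(y)<.012)&(x>-.04),"rib")
rep(roi&(z>.040)&(z<.05)&(y>.008),"blank+"); rep(roi&(z>.040)&(z<.05)&(y<-.008),"blank-")
rep((z>.048)&(z<.06)&(abs(y)<.02)&(abs(x+.066)<.025),"fin")
E
python3 after.py
```

```text
[0.431 0.156 0.231] 12.15 1.003806287255023
sheet 7134 c [0.3 1.1] size [156.2  76.5] ang 89.93 slopes [0.003 0.001] z 0.0307
rib 318 c [0.1 1.5] size [ 9.3 43.5] ang 89.73 slopes [ 0.009 -0.025] z 0.0505
blank+ none
blank- none
fin 261 c [-66.3  -0.5] size [10.7 25.4] ang 89.84 slopes [0.04  0.015] z 0.0535
```

View pics/after.png

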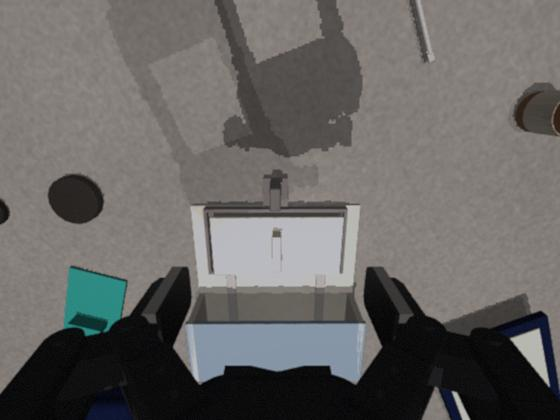

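Run:
```python
from h import *
print("overhang",bot.finger_overhang)
c=read_camera("wrist"); p,R,s=pose(); w=R.inv().apply((pts(c)-p).reshape(-1,3)).reshape(420,560,3); ok=c["range_z"]>0
for sg in (-1,1):
    m=ok&(w[...,0]*sg>.03)&(w[...,0]*sg<.07)&(abs(w[...,2])<.03)&(w[...,1]<.05)&(w[...,1]>-.08)
    print(sg,m.sum(),"tip y",np.percentile(w[m][:,1],[90,99,100]).round(4),"x",np.percentile(w[m][:,0],[1,99]).round(3),"z",np.percentile(w[m][:,2],[1,99]).round(3))
plan([.4508,-.0895,.20],np.radians(-2.8),10,1)
```

```text
overhang 0.014
-1 14092 tip y [-0.024  -0.0047  0.0007] x [-0.069 -0.031] z [-0.009  0.019]
1 14116 tip y [-0.0241 -0.0048  0.0004] x [0.031 0.07 ] z [-0.009  0.019]
pos [0.432  0.1555 0.2306] yaw 87.1 dyaw -89.9 tooly [ 0.006  0.    -1.   ] q [ 0.29 -0.15  2.07 -0.    1.22 -1.23] t 12.2
[[-0.0244, 0.0031, -0.0031, 0.0004, 0.1569, 0.0005, 1], [-0.0236, 0.0031, -0.0069, 0.0004, 0.1569, 0.0005, 1], [-0.0222, 0.0031, -0.0105, 0.0004, 0.1569, 0.0005, 1], [-0.0203, 0.0031, -0.0138, 0.0004, 0.1569, 0.0005, 1], [-0.0179, 0.0031, -0.0168, 0.0004, 0.1569, 0.0005, 1], [-0.0151, 0.0031, -0.0194, 0.0004, 0.1569, 0.0005, 1], [-0.0118, 0.0031, -0.0215, 0.0004, 0.1569, 0.0005, 1], [-0.0083, 0.0031, -0.0231, 0.0004, 0.1569, 0.0005, 1], [-0.0046, 0.0031, -0.0241, 0.0004, 0.1569, 0.0005, 1], [-0.0008, 0.0031, -0.0246, 0.0004, 0.1569, 0.0005, 1]]
```

Request:
jog_arm --pt "-0.0244 0.003 -0.003 0 0.157 0 0.72" --pt "-0.0236 0.003 -0.007 0 0.157 0 0.72" --pt "-0.022 0.003 -0.0105 0 0.157 0 0.72" --pt "-0.02 0.003 -0.014 0 0.157 0 0.72" --pt "-0.018 0.003 -0.017 0 0.157 0 0.72" --pt "-0.015 0.003 -0.0195 0 0.157 0 0.72" --pt "-0.012 0.003 -0.0215 0 0.157 0 0.72" --pt "-0.008 0.003 -0.023 0 0.157 0 0.72" --pt "-0.005 0.003 -0.024 0 0.157 0 0.72" --pt "-0.001 0.003 -0.0246 0 0.157 0 0.72"

```text
time: 13.45
tool_pos: [0.4527, -0.0978, 0.2078]
tcp_rot: [-1.57, 0.058, -0.094]
wrist_force: [0.3, -0.0, 0.5]
width: 0.719
```

```bash
cat > disc.py <<'E'
from h import *; import sys
x0,y0=map(float,sys.argv[1:3])
c=read_camera("wrist"); cv2.imwrite("pics/last.png",c["img"]); p,R,s=pose(); W=pts(c); w=R.inv().apply((W-p).reshape(-1,3)).reshape(420,560,3); ok=c["range_z"]>0
for sg in (-1,1):
    m=ok&(w[...,0]*sg>.02)&(w[...,0]*sg<.07)&(abs(w[...,2])<.03)&(w[...,1]<.03)&(w[...,1]>-.08)
    if m.any(): print(sg,m.sum(),"tip y",np.percentile(w[m][:,1],[90,99,100]).round(4),"x",np.percentile(w[m][:,0],[1,99]).round(3),"open",s["width"])
m=ok&(np.hypot(W[...,0]-x0,W[...,1]-y0)<.045)&(W[...,2]>.011)&(W[...,2]<.02)
q=W[m]; print("disc",m.sum(),np.round(cv2.minEnclosingCircle((q[:,:2]*1000).astype(np.float32)),1) if 0 else cv2.minEnclosingCircle((q[:,:2]*1000).astype(np.float32)),q.mean(0).round(4))
plan([x0,y0,.05],np.radians(-2.8),4,.85)
E
python3 disc.py .4508 -.0895
```

```text
-1 16190 tip y [-0.0244  0.0016  0.0094] x [-0.065 -0.021] open 0.718990676766156
1 16007 tip y [-0.0242  0.0014  0.0093] x [0.021 0.065] open 0.718990676766156
disc 2291 ((452.01129150390625, -88.90084838867188), 29.899608612060547) [ 0.452  -0.0879  0.0138]
pos [ 0.4528 -0.1002  0.2076] yaw -5.9 dyaw 3.1 tooly [ 0.023 -0.004 -1.   ] q [-0.27 -0.13  2.1   0.    1.15 -0.17] t 13.5
[[-0.0017, 0.0394, 0.0027, 0.0005, -0.0134, 0.0057, 0.85], [-0.0014, 0.0394, 0.0027, 0.0005, -0.0134, 0.0057, 0.85], [-0.0011, 0.0394, 0.0027, 0.0005, -0.0134, 0.0057, 0.85], [-0.0009, 0.0394, 0.0027, 0.0005, -0.0134, 0.0057, 0.85]]
```

Request:
jog_arm --pt "-0.0017 0.039 0.0027 0 -0.0134 0.0057 0.9" --pt "-0.0014 0.039 0.0027 0 -0.0134 0.0057 0.9" --pt "-0.001 0.039 0.0027 0 -0.0134 0.0057 0.9" --pt "-0.001 0.039 0.0027 0 -0.0134 0.0057 0.9" --pt "0 0 0 0 0 0 0.9"

```text
time: 14.12
tool_pos: [0.4561, -0.092, 0.0518]
tcp_rot: [-1.575, 0.029, -0.042]
wrist_force: [-0.2, 0.1, -0.5]
width: 0.9
```

```bash
python3 t.py .4515 -.0888 .013 -2.8 2 .9
```

```text
pos [ 0.4561 -0.092   0.0518] yaw -2.6 dyaw -0.2 tooly [ 0.008 -0.005 -1.   ] q [-0.25  0.08  2.22 -0.    0.84 -0.2 ] t 14.125
[[-0.0026, 0.0194, 0.0016, 0.0023, 0.0021, 0.0042, 0.9], [-0.0025, 0.0194, 0.0016, 0.0023, 0.0021, 0.0042, 0.9]]
```

Request:
jog_arm --pt "-0.005 0.005 0.003 0.004 0.002 0.006 0.9" --pt "0 0.018 0 0 0 0.002 0.9" --pt "0 0.015 0 0 0 0 0.9" --pt "0 0 0 0 0 0 0.9"

```text
time: 14.62
tool_pos: [0.4554, -0.0898, 0.016]
tcp_rot: [-1.573, 0.03, -0.043]
wrist_force: [-0.3, -0.1, -0.4]
width: 0.904
```

```bash
python3 t.py .4515 -.0888 .013 -2.8 1 .9
```

```text
pos [ 0.4554 -0.0898  0.016 ] yaw -2.6 dyaw -0.2 tooly [ 0.008 -0.003 -1.   ] q [-0.25  0.14  2.24 -0.    0.76 -0.2 ] t 14.625
[[-0.004, 0.003, 0.0008, 0.0022, 0.0029, 0.0082, 0.9]]
```

Request:
jog_arm --pt "-0.004 0.003 0.001 0.002 0 0.01 0.9" --pt "-0.001 0 0 0 0 0 0.8" --pt "0 0 0 0 0 0 0.75" --pt "0 0 0 0 0 0 0.7" --pt "0 0 0 0 0 0 0.6" --pt "0 0 0 0 0 0 0.6" --pt "0 0 0 0 0 0 0.6" --force 30

```text
time: 15.5
tool_pos: [0.4511, -0.0888, 0.0141]
tcp_rot: [-1.571, 0.037, -0.036]
wrist_force: [-0.3, -1.0, 0.4]
width: 0.681
```

```bash
python3 t.py .4515 -.0888 .013 -2.8 1 .6
```

```text
pos [ 0.4511 -0.0888  0.0141] yaw -2.6 dyaw -0.2 tooly [-0.001 -0.    -1.   ] q [-0.25  0.14  2.24 -0.    0.76 -0.2 ] t 15.5
[[0.0004, 0.0011, -0.0, 0.0005, 0.0028, -0.0006, 0.6]]
```

Request:
jog_arm --pt "0 -0.008 0 0 0 0 0.6" --pt "0 -0.02 0 0 0 0 0.6" --pt "0 -0.035 0 0 0 0 0.6" --pt "0 -0.035 0 0 0 0 0.6" --pt "0 -0.01 0 0 0 0 0.6"

```text
time: 16.12
tool_pos: [0.4499, -0.0884, 0.1246]
tcp_rot: [-1.57, 0.039, -0.033]
wrist_force: [0.2, -0.2, -1.9]
width: 0.679
```

```bash
python3 t.py .5178 .1954 .12 -2.8 9 .6; python3 -c "
from h import *
print(pose()[2]['width'])"
```

```text
pos [ 0.4499 -0.0884  0.1246] yaw -2.6 dyaw -0.2 tooly [-0.004  0.    -1.   ] q [-0.25 -0.03  2.17 -0.    1.01 -0.2 ] t 16.125
[[0.0061, 0.0005, 0.0318, -0.0, 0.0003, -0.0004, 0.6], [0.0061, 0.0005, 0.0319, -0.0, 0.0003, -0.0004, 0.6], [0.0061, 0.0005, 0.0319, -0.0, 0.0003, -0.0004, 0.6], [0.0061, 0.0005, 0.0319, -0.0, 0.0003, -0.0004, 0.6], [0.006, 0.0005, 0.0319, -0.0, 0.0003, -0.0004, 0.6], [0.006, 0.0005, 0.0319, -0.0, 0.0003, -0.0004, 0.6], [0.006, 0.0005, 0.0319, -0.0, 0.0003, -0.0004, 0.6], [0.006, 0.0005, 0.0319, -0.0, 0.0003, -0.0004, 0.6], [0.006, 0.0005, 0.0319, -0.0, 0.0003, -0.0004, 0.6]]
0.6785107993024443
```

Request:
jog_arm --pt "0.004 0 0.02 0 0 0 0.6" --pt "0.006 0 0.032 0 0 0 0.6" --pt "0.006 0 0.032 0 0 0 0.6" --pt "0.006 0 0.032 0 0 0 0.6" --pt "0.006 0 0.032 0 0 0 0.6" --pt "0.006 0 0.032 0 0 0 0.6" --pt "0.006 0 0.032 0 0 0 0.6" --pt "0.006 0 0.032 0 0 0 0.6" --pt "0.006 0 0.03 0 0 0 0.6" --pt "0.002 0 0.01 0 0 0 0.6"

```text
time: 17.38
tool_pos: [0.514, 0.1995, 0.1155]
tcp_rot: [-1.574, 0.049, -0.028]
wrist_force: [-0.4, -0.8, -0.7]
width: 0.677
```

```bash
python3 t.py .5178 .1954 .08 -2.8 3 .6
```

```text
pos [0.514  0.1995 0.1155] yaw -2.8 dyaw -0.0 tooly [-0.013 -0.003 -1.   ] q [0.32 0.16 1.99 0.   1.01 0.37] t 17.375
[[0.0015, 0.0118, -0.0013, 0.0012, 0.0, -0.0043, 0.6], [0.0014, 0.0118, -0.0013, 0.0012, 0.0, -0.0043, 0.6], [0.0014, 0.0118, -0.0013, 0.0012, 0.0, -0.0043, 0.6]]
```

Request:
jog_arm --pt "0.003 0.01 -0.003 0.003 0 -0.01 0.6" --pt "0.001 0.02 -0.001 0 0 -0.003 0.6" --pt "0 0.02 0 0 0 0 0.6" --pt "0 0.01 0 0 0 0 0.6" --pt "0 0 0 0 0 0 0.6"

```text
time: 18.0
tool_pos: [0.5148, 0.1899, 0.0494]
tcp_rot: [-1.575, 0.042, -0.036]
wrist_force: [-0.9, -0.6, -0.4]
width: 0.678
```

```bash
python3 t.py .5178 .1954 .0451 -2.8 1 .6; python3 after.py
```

```text
pos [0.5148 0.1899 0.0494] yaw -2.9 dyaw 0.1 tooly [-0.004 -0.004 -1.   ] q [ 0.31  0.23  2.04 -0.    0.87  0.36] t 18.0
[[0.0028, 0.0043, 0.0056, 0.0044, -0.001, -0.0041, 0.6]]
[0.515 0.19  0.05 ] 18.05 0.6801583817612987
sheet 6276 c [ 1.5 58.9] size [40.7 76.5] ang 89.52 slopes [-0.001 -0.017] z 0.0307
rib 1724 c [1.5 1. ] size [44.1 11.9] ang 0.27 slopes [-0.002 -0.221] z 0.0501
blank+ 10177 c [ 0.5 40.2] size [66.9 59.6] ang 29.98 slopes [-0.003 -0.035] z 0.0487
blank- none
fin none
```

View pics/after.png

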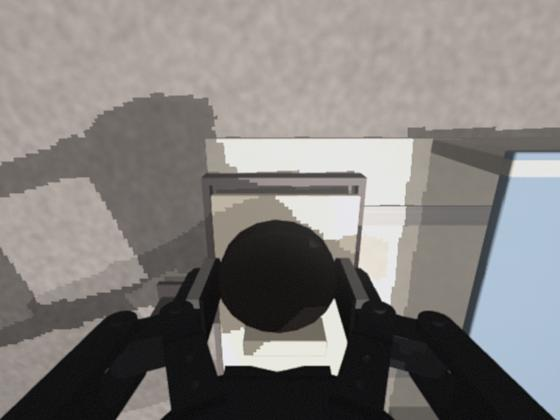

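```bash
cat > tilt.py <<'E'
from h import *
c=read_camera("wrist"); W=pts(c); p,R,s=pose(); w=R.inv().apply((W-p).reshape(-1,3)).reshape(420,560,3); I=c["img"].astype(int)
m=(np.hypot(w[...,0],w[...,2])<.026)&(w[...,1]>-.012)&(w[...,1]<.02)&(I.max(-1)<70)
A=W[m]; B=np.c_[A[:,:2]-p[:2],np.ones(len(A))]; k=np.linalg.lstsq(B,A[:,2],rcond=None)[0]; r=A[:,2]-B@k
g=abs(r)<.002; k=np.linalg.lstsq(B[g],A[g,2],rcond=None)[0]; print("disc top slopes,z",k.round(4),g.sum(),len(g),"tcp",p.round(4),np.round(s["wrist_force"],1))
E
python3 tilt.py
```

```text
disc top slopes,z [-0.0038 -0.0041  0.0497] 7713 7715 tcp [0.5157 0.1906 0.0507] [-0.9  1.3 -0.8]
```

Request:
jog_arm --pt "0.001 0.001 0.005 0 0 0 0.6" --pt "0 0.003 0 0 0 0 0.6" --pt "0 0.0015 0 0 0 0 0.6" --pt "0 0 0 0 0 0 0.6"

```text
time: 18.6
tool_pos: [0.5191, 0.1966, 0.0472]
tcp_rot: [-1.572, 0.037, -0.041]
wrist_force: [0.4, 0.8, -0.7]
width: 0.686
```

```bash
python3 tilt.py; python3 after.py; python3 t.py .5178 .1954 .0451 -2.8 1 .6
```

```text
disc top slopes,z [ 0.0024 -0.002   0.0469] 7714 7716 tcp [0.5191 0.1966 0.0473] [ 0.5 -0.5 -0.2]
[0.519 0.197 0.047] 18.7 0.6807634750926858
sheet 4356 c [ 1.5 64.6] size [29.4 76.3] ang 89.41 slopes [-0.    -0.025] z 0.0308
rib 1545 c [1.6 1.4] size [44.  11.8] ang 1.03 slopes [ 0.    -0.275] z 0.0499
blank+ 10676 c [ 4.3 47.4] size [65.9 59.8] ang 34.11 slopes [ 0.001 -0.021] z 0.0467
blank- none
fin 162 c [-62.   -2.8] size [12.2  7.5] ang 8.53 slopes [-0.018  0.125] z 0.0539
pos [0.5191 0.1965 0.0472] yaw -2.8 dyaw 0.0 tooly [ 0.002 -0.002 -1.   ] q [ 0.32  0.24  2.03 -0.    0.86  0.37] t 18.7
[[-0.0013, 0.0021, -0.0012, 0.0019, -0.0006, 0.0025, 0.6]]
```

Request:
jog_arm --pt "-0.001 0.001 -0.002 0 0 0 0.6" --pt "0 0.001 0 0 0 0 0.6" --pt "0 0 0 0 0 0 0.6"

```text
time: 19.08
tool_pos: [0.5179, 0.1944, 0.0453]
tcp_rot: [-1.572, 0.037, -0.041]
wrist_force: [-0.3, 0.4, 0.2]
width: 0.684
```

```bash
python3 tilt.py; python3 t.py .5178 .1954 .0451 -2.8 1 .6
```

```text
disc top slopes,z [0.002 0.001 0.045] 7679 7679 tcp [0.518  0.1944 0.0453] [-0.   0.1 -1.6]
pos [0.518  0.1944 0.0453] yaw -2.8 dyaw 0.0 tooly [ 0.003 -0.002 -1.   ] q [ 0.32  0.24  2.04 -0.    0.86  0.37] t 19.125
[[-0.0002, 0.0002, 0.001, 0.0018, -0.0006, 0.0027, 0.6]]
```

Request:
jog_arm --pt "0 0.0008 0 0 0 0 0.6" --pt "0 0 0 0 0 0 0.72" --pt "0 0 0 0 0 0 0.8" --pt "0 0 0 0 0 0 0.82" --pt "0 -0.01 0 0 0 0 0.82" --pt "0 -0.03 0 0 0 0 0.82" --pt "0 -0.05 0 0 0 0 0.82" --pt "0 -0.05 0.01 0 0 0 0.9" --pt "0 -0.03 0.02 0 0 0 0.9"

```text
time: 20.25
tool_pos: [0.5172, 0.2237, 0.2187]
tcp_rot: [-1.574, 0.042, -0.038]
wrist_force: [1.7, 0.4, 0.0]
width: 0.9
```

```bash
python3 after.py;  python3 t.py .430 -.3275 .15 -2.8 10 .9
```

```text
[0.519 0.227 0.223] 20.3 0.900449925493981
sheet 5254 c [1.9 1.2] size [156.4  76.2] ang 89.94 slopes [-0.     0.001] z 0.0307
rib 404 c [1.9 1.5] size [10.6 43.7] ang 89.78 slopes [ 0.001 -0.156] z 0.0503
blank+ 2327 c [ 1.1 43.9] size [58.7 58.9] ang 67.22 slopes [-0.001 -0.006] z 0.0446
blank- none
fin 286 c [-64.5   0.4] size [12.  26.1] ang 89.81 slopes [-0.014 -0.182] z 0.0529
pos [0.5195 0.227  0.2232] yaw -2.9 dyaw 0.1 tooly [ 0.004  0.001 -1.   ] q [ 0.37  0.07  1.87 -0.    1.2   0.42] t 20.3
[[-0.0062, 0.0073, -0.0558, -0.0001, -0.0001, 0.0004, 0.9], [-0.0062, 0.0073, -0.0558, -0.0001, -0.0001, 0.0004, 0.9], [-0.0062, 0.0073, -0.0558, -0.0001, -0.0001, 0.0004, 0.9], [-0.0062, 0.0073, -0.0558, -0.0001, -0.0001, 0.0004, 0.9], [-0.0062, 0.0073, -0.0558, -0.0001, -0.0001, 0.0004, 0.9], [-0.0062, 0.0073, -0.0558, -0.0001, -0.0001, 0.0004, 0.9], [-0.0062, 0.0073, -0.0558, -0.0001, -0.0001, 0.0004, 0.9], [-0.0062, 0.0073, -0.0558, -0.0001, -0.0001, 0.0004, 0.9], [-0.0062, 0.0073, -0.0558, -0.0001, -0.0001, 0.0004, 0.9], [-0.0062, 0.0073, -0.0558, -0.0001, -0.0001, 0.0004, 0.9]]
```

Blank B is seated at 42 mm from the rib, flat. Now blank A.

Request:
jog_arm --pt "-0.006 0 -0.055 0 0 0 0.9" --pt "-0.006 0.003 -0.055 0 0 0 0.9" --pt "-0.006 0.005 -0.055 0 0 0 0.9" --pt "-0.006 0.008 -0.055 0 0 0 0.9" --pt "-0.006 0.008 -0.055 0 0 0 0.9" --pt "-0.006 0.008 -0.055 0 0 0 0.9" --pt "-0.006 0.008 -0.055 0 0 0 0.9" --pt "-0.006 0.008 -0.055 0 0 0 0.9" --pt "-0.006 0.008 -0.05 0 0 0 0.9" --pt "-0.006 0.008 -0.04 0 0 0 0.9"

```text
time: 21.55
tool_pos: [0.4374, -0.312, 0.164]
tcp_rot: [-1.57, 0.014, -0.049]
wrist_force: [-0.3, 0.4, -0.3]
width: 0.897
```

```bash
python3 disc.py .430 -.3275
```

```text
-1 16533 tip y [-0.026  -0.0027  0.0033] x [-0.068 -0.021] open 0.9012483247273945
1 16728 tip y [-0.0264 -0.0028  0.0037] x [0.021 0.069] open 0.9012483247273945
disc 2750 ((430.90582275390625, -327.5215759277344), 29.950345993041992) [ 0.4309 -0.3262  0.0137]
pos [ 0.4363 -0.3159  0.1631] yaw -2.4 dyaw -0.4 tooly [ 0.021 -0.003 -1.   ] q [-0.68  0.06  2.    0.01  1.07 -0.64] t 21.6
[[-0.0021, 0.0282, -0.0029, 0.0006, 0.0019, 0.0053, 0.85], [-0.0019, 0.0283, -0.0029, 0.0006, 0.0019, 0.0053, 0.85], [-0.0017, 0.0283, -0.0029, 0.0006, 0.0019, 0.0053, 0.85], [-0.0016, 0.0283, -0.003, 0.0006, 0.0019, 0.0053, 0.85]]
```

Request:
jog_arm --pt "-0.004 0.02 -0.006 0 0.002 0.01 0.92" --pt "-0.002 0.04 -0.003 0 0.002 0.01 0.92" --pt "-0.001 0.04 -0.002 0 0.002 0.001 0.92" --pt "0 0.02 0 0 0 0 0.92" --pt "0 0 0 0 0 0 0.92"

```text
time: 22.22
tool_pos: [0.4276, -0.3252, 0.0364]
tcp_rot: [-1.571, 0.04, -0.034]
wrist_force: [-0.0, 0.9, 0.3]
width: 0.917
```

```bash
python3 t.py .4309 -.327 .013 -2.8 1 .9
```

```text
pos [ 0.4276 -0.3252  0.0364] yaw -2.7 dyaw -0.1 tooly [-0.004 -0.001 -1.   ] q [-0.69  0.23  2.07 -0.    0.84 -0.65] t 22.225
[[0.0035, 0.0234, -0.0017, 0.0009, 0.0021, -0.0036, 0.9]]
```

Request:
jog_arm --pt "0.0035 0.004 -0.0015 0 0 -0.002 0.92" --pt "0 0.0185 0 0 0 0 0.92" --pt "0 0 0 0 0 0 0.92"

```text
time: 22.6
tool_pos: [0.4326, -0.3268, 0.014]
tcp_rot: [-1.573, 0.035, -0.036]
wrist_force: [-0.3, 0.7, -0.6]
width: 0.923
```

```bash
python3 t.py .4309 -.327 .0135 -2.8 1 .9
```

```text
pos [ 0.4326 -0.3268  0.014 ] yaw -2.6 dyaw -0.2 tooly [ 0.001 -0.003 -1.   ] q [-0.69  0.27  2.07 -0.    0.79 -0.65] t 22.6
[[-0.0016, 0.0005, -0.0003, 0.0026, 0.0039, 0.0007, 0.9]]
```

Request:
jog_arm --pt "-0.0015 0 0 0 0 0 0.85" --pt "0 0 0 0 0 0 0.75" --pt "0 0 0 0 0 0 0.7" --pt "0 0 0 0 0 0 0.6" --pt "0 0 0 0 0 0 0.6" --pt "0 0 0 0 0 0 0.6"

```text
time: 23.35
tool_pos: [0.4319, -0.3276, 0.0157]
tcp_rot: [-1.575, 0.033, -0.038]
wrist_force: [-0.4, -0.4, -0.6]
width: 0.682
```

```bash
python3 t.py .4309 -.327 .0135 -2.8 1 .9
```

```text
pos [ 0.4319 -0.3276  0.0157] yaw -2.6 dyaw -0.2 tooly [ 0.003 -0.004 -1.   ] q [-0.69  0.27  2.08 -0.    0.79 -0.65] t 23.35
[[-0.001, 0.0022, 0.0006, 0.0043, 0.0036, 0.0031, 0.9]]
```

Request:
jog_arm --pt "0 -0.008 0 0 0 0 0.6" --pt "0 -0.02 0 0 0 0 0.6" --pt "0 -0.035 0 0 0 0 0.6" --pt "0 -0.035 0 0 0 0 0.6" --pt "0 -0.01 0 0 0 0 0.6"

```text
time: 23.98
tool_pos: [0.4306, -0.3264, 0.1262]
tcp_rot: [-1.573, 0.035, -0.036]
wrist_force: [1.0, 0.9, -0.4]
width: 0.679
```

```bash
python3 tilt.py; python3 t.py .5136 .1096 .12 -2.8 9 .6
```

```text
disc top slopes,z [-0.0013  0.0019  0.1245] 7553 7555 tcp [ 0.4306 -0.3264  0.1264] [ 0.3 -1.1 -0.3]
pos [ 0.4306 -0.3264  0.1264] yaw -2.6 dyaw -0.2 tooly [ 0.001 -0.003 -1.   ] q [-0.69  0.12  2.01 -0.    1.01 -0.65] t 24.025
[[0.007, 0.0006, 0.0488, 0.0003, 0.0004, 0.0001, 0.6], [0.007, 0.0006, 0.0488, 0.0003, 0.0004, 0.0001, 0.6], [0.007, 0.0006, 0.0488, 0.0003, 0.0004, 0.0001, 0.6], [0.007, 0.0006, 0.0488, 0.0003, 0.0004, 0.0001, 0.6], [0.0069, 0.0007, 0.0488, 0.0003, 0.0004, 0.0001, 0.6], [0.0069, 0.0007, 0.0488, 0.0003, 0.0004, 0.0001, 0.6], [0.0069, 0.0007, 0.0488, 0.0003, 0.0004, 0.0001, 0.6], [0.0069, 0.0007, 0.0488, 0.0003, 0.0004, 0.0001, 0.6], [0.0069, 0.0007, 0.0488, 0.0003, 0.0004, 0.0001, 0.6]]
```

Request:
jog_arm --pt "0.005 0 0.03 0 0 0 0.6" --pt "0.007 0 0.048 0 0 0 0.6" --pt "0.007 0 0.048 0 0 0 0.6" --pt "0.007 0 0.048 0 0 0 0.6" --pt "0.007 0 0.048 0 0 0 0.6" --pt "0.007 0 0.048 0 0 0 0.6" --pt "0.007 0 0.048 0 0 0 0.6" --pt "0.007 0 0.048 0 0 0 0.6" --pt "0.007 0 0.045 0 0 0 0.6" --pt "0.004 0 0.02 0 0 0 0.6"

```text
time: 25.28
tool_pos: [0.5103, 0.1134, 0.1121]
tcp_rot: [-1.572, 0.052, -0.028]
wrist_force: [-0.6, -0.1, -0.4]
width: 0.681
```

```bash
python3 t.py .5136 .1096 .055 -2.8 3 .6
```

```text
pos [0.5103 0.1134 0.1121] yaw -2.9 dyaw 0.1 tooly [-0.015 -0.001 -1.   ] q [0.17 0.11 2.05 0.   1.   0.22] t 25.275
[[0.0015, 0.019, -0.0012, 0.0006, -0.0005, -0.0051, 0.6], [0.0014, 0.019, -0.0012, 0.0006, -0.0005, -0.0051, 0.6], [0.0013, 0.019, -0.0012, 0.0006, -0.0005, -0.0051, 0.6]]
```

Request:
jog_arm --pt "0.003 0.01 -0.003 0 0 -0.01 0.6" --pt "0.001 0.02 -0.001 0 0 -0.005 0.6" --pt "0 0.02 0 0 0 0 0.6" --pt "0 0.006 0 0 0 0 0.6" --pt "0 0 0 0 0 0 0.6"

```text
time: 25.9
tool_pos: [0.5091, 0.1066, 0.0478]
tcp_rot: [-1.576, 0.045, -0.031]
wrist_force: [0.5, -0.0, -0.2]
width: 0.677
```

```bash
python3 tilt.py; python3 after.py; python3 t.py .5136 .1096 .0469 -2.8 1 .6
```

```text
disc top slopes,z [-0.0109 -0.0003  0.046 ] 7571 7571 tcp [0.5091 0.1066 0.048 ] [-1.   0.2 -0.5]
[0.51  0.107 0.049] 26.0 0.6746878039727657
sheet 17915 c [ 1.8 16.9] size [124.7  76.6] ang 89.96 slopes [-0.001 -0.001] z 0.031
rib 2470 c [1.6 0.9] size [44.  10.5] ang 0.14 slopes [ 0.002 -0.116] z 0.0506
blank+ 17764 c [ 0.8 42.9] size [59.2 59.1] ang 12.59 slopes [-0.  0.] z 0.0449
blank- 10404 c [ -1.3 -43.2] size [66.  59.6] ang 33.79 slopes [-0.008 -0.017] z 0.0461
fin 1792 c [-64.6  -0.5] size [26.5 12.1] ang 0.36 slopes [-0.045 -0.139] z 0.0533
pos [0.5099 0.1069 0.0488] yaw -2.8 dyaw -0.0 tooly [-0.007 -0.005 -1.   ] q [ 0.16  0.19  2.1  -0.    0.86  0.21] t 26.0
[[0.0036, 0.0018, 0.0029, 0.0048, 0.0006, -0.0068, 0.6]]
```

Request:
jog_arm --pt "0.0035 0 0.0025 0.003 0 -0.007 0.6" --pt "0 0.0008 0 0 0 0 0.6" --pt "0 0 0 0 0 0 0.6"

```text
time: 26.38
tool_pos: [0.5156, 0.1095, 0.05]
tcp_rot: [-1.571, 0.034, -0.042]
wrist_force: [0.1, -0.1, -1.3]
width: 0.677
```

```bash
python3 tilt.py; python3 t.py .5136 .1096 .0469 -2.8 1 .6
```

```text
disc top slopes,z [0.0034 0.004  0.0482] 7545 7549 tcp [0.5158 0.1095 0.05  ] [ 0.4  0.2 -1. ]
pos [0.5158 0.1095 0.05  ] yaw -2.8 dyaw -0.0 tooly [ 0.005 -0.001 -1.   ] q [ 0.16  0.19  2.09 -0.    0.85  0.21] t 26.425
[[-0.0022, 0.0031, -0.0, 0.0007, 0.0004, 0.0051, 0.6]]
```

Request:
jog_arm --pt "-0.001 0.002 0 0 0 0.003 0.6" --pt "0 0.001 0 0 0 0 0.6" --pt "0 0 0 0 0 0 0.6"

```text
time: 26.8
tool_pos: [0.5147, 0.1097, 0.047]
tcp_rot: [-1.571, 0.036, -0.04]
wrist_force: [-0.2, -0.6, -1.5]
width: 0.68
```

```bash
python3 tilt.py; python3 t.py .5136 .1096 .0469 -2.8 1 .6
```

```text
disc top slopes,z [-0.0003  0.0034  0.0452] 7540 7542 tcp [0.5147 0.1097 0.047 ] [ 1.4  0.  -1.2]
pos [0.5147 0.1097 0.047 ] yaw -2.8 dyaw -0.0 tooly [ 0.002 -0.001 -1.   ] q [ 0.16  0.2   2.09 -0.    0.85  0.21] t 26.85
[[-0.0011, 0.0001, -0.0001, 0.0007, 0.0007, 0.0022, 0.6]]
```

Request:
jog_arm --pt "0 0.0006 0 0 0 0 0.6" --pt "0 0 0 0 0 0 0.72" --pt "0 0 0 0 0 0 0.8" --pt "0 0 0 0 0 0 0.82" --pt "0 -0.01 0 0 0 0 0.82" --pt "0 -0.03 0 0 0 0 0.82" --pt "0 -0.05 0 0 0 0 0.82" --pt "0 -0.05 0.02 0 0 0 0.6" --pt "0 -0.03 0.03 0 0 0 0.5" --pt "0 0 0.02 0 0 0 0.5"

```text
time: 28.1
tool_pos: [0.5183, 0.1805, 0.2252]
tcp_rot: [-1.57, 0.037, -0.044]
wrist_force: [0.8, -0.6, -0.3]
width: 0.501
```

```bash
python3 after.py;  python3 t.py .449 .154 .2 87.2 9 .5
```

```text
[0.517 0.182 0.224] 28.15 0.49924656839099524
sheet 3787 c [1.9 1.6] size [155.5  76.2] ang 89.83 slopes [-0.001 -0.   ] z 0.0309
rib 416 c [2.  1.3] size [10.5 42.7] ang 89.71 slopes [ 0.005 -0.111] z 0.0504
blank+ 2528 c [ 1.1 43.5] size [58.9 58.7] ang 43.57 slopes [-0.    -0.004] z 0.0447
blank- 2011 c [  1.7 -40.9] size [58.9 58.6] ang 49.26 slopes [ 0.    -0.011] z 0.0446
fin 296 c [-64.6   0.1] size [26.  11.8] ang 1.46 slopes [-0.017 -0.154] z 0.0532
pos [0.5175 0.1822 0.2235] yaw -2.9 dyaw -89.9 tooly [ 0.002  0.002 -1.   ] q [0.29 0.04 1.9  0.   1.2  0.34] t 28.15
[[-0.0074, 0.0026, -0.0035, -0.0003, 0.1743, 0.0, 0.5], [-0.0067, 0.0026, -0.0048, -0.0003, 0.1743, 0.0, 0.5], [-0.0058, 0.0026, -0.0059, -0.0003, 0.1743, 0.0, 0.5], [-0.0047, 0.0026, -0.0068, -0.0003, 0.1743, 0.0, 0.5], [-0.0034, 0.0026, -0.0075, -0.0003, 0.1743, 0.0, 0.5], [-0.0021, 0.0026, -0.008, -0.0003, 0.1743, 0.0, 0.5], [-0.0007, 0.0026, -0.0082, -0.0003, 0.1743, 0.0, 0.5], [0.0007, 0.0026, -0.0082, -0.0003, 0.1743, 0.0, 0.5], [0.0022, 0.0026, -0.0079, -0.0003, 0.1743, 0.0, 0.5]]
```

View pics/after.png

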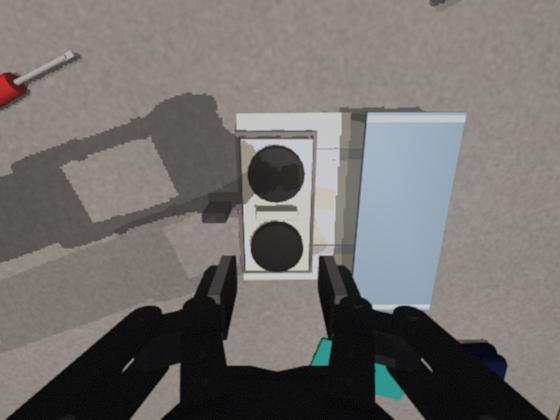

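```bash
python3 t.py .449 .154 .16 86.5 10 .5
```

```text
pos [0.5175 0.1822 0.2235] yaw -2.9 dyaw 89.4 tooly [ 0.002  0.002 -1.   ] q [0.29 0.04 1.9  0.   1.2  0.34] t 28.15
[[-0.0067, 0.0063, -0.0032, 0.0, -0.156, 0.0003, 0.5], [-0.0071, 0.0063, -0.0021, 0.0, -0.156, 0.0003, 0.5], [-0.0074, 0.0063, -0.001, 0.0, -0.156, 0.0003, 0.5], [-0.0074, 0.0063, 0.0002, 0.0, -0.156, 0.0003, 0.5], [-0.0073, 0.0063, 0.0013, 0.0, -0.156, 0.0003, 0.5], [-0.007, 0.0063, 0.0025, 0.0, -0.156, 0.0003, 0.5], [-0.0065, 0.0063, 0.0035, 0.0, -0.156, 0.0003, 0.5], [-0.0059, 0.0063, 0.0045, 0.0, -0.156, 0.0003, 0.5], [-0.0051, 0.0063, 0.0053, 0.0, -0.156, 0.0003, 0.5], [-0.0042, 0.0064, 0.0061, 0.0, -0.156, 0.0003, 0.5]]
```

Request:
jog_arm --pt "-0.007 0.003 -0.003 0 -0.156 0 0.5" --pt "-0.007 0.005 -0.002 0 -0.156 0 0.5" --pt "-0.0075 0.006 -0.001 0 -0.156 0 0.5" --pt "-0.0075 0.006 0 0 -0.156 0 0.5" --pt "-0.007 0.006 0.001 0 -0.156 0 0.5" --pt "-0.007 0.006 0.0025 0 -0.156 0 0.5" --pt "-0.0065 0.006 0.0035 0 -0.156 0 0.5" --pt "-0.006 0.006 0.0045 0 -0.156 0 0.5" --pt "-0.005 0.006 0.005 0 -0.156 0 0.5" --pt "-0.004 0.006 0.006 0 -0.156 0 0.5"

```text
time: 29.4
tool_pos: [0.4352, 0.1472, 0.1476]
tcp_rot: [-1.199, -1.179, 1.227]
wrist_force: [0.8, -0.6, -0.3]
width: 0.501
```

```bash
python3 t.py .4494 .1542 .10 87.2 3 .5
```

```text
pos [0.4352 0.1472 0.1476] yaw 89.7 dyaw -2.5 tooly [-0.028 -0.011 -1.   ] q [ 0.27 -0.04  2.13 -0.    1.08 -1.29] t 29.4
[[0.0025, 0.0157, -0.0052, -0.0094, 0.0146, -0.0038, 0.5], [0.0026, 0.0158, -0.005, -0.0094, 0.0146, -0.0038, 0.5], [0.0026, 0.0158, -0.0048, -0.0094, 0.0146, -0.0038, 0.5]]
```

Request:
jog_arm --pt "0.0025 0.015 -0.005 -0.0095 0.0146 -0.004 0.5" --pt "0.0025 0.015 -0.005 -0.0095 0.0146 -0.004 0.5" --pt "0.0025 0.015 -0.005 -0.0095 0.0146 -0.004 0.5" --pt "0 0 0 0 0 0 0.5"

```text
time: 29.9
tool_pos: [0.4424, 0.1513, 0.0934]
tcp_rot: [-1.226, -1.162, 1.183]
wrist_force: [-0.2, -0.8, 0.9]
width: 0.503
```

```bash
python3 t.py .4494 .1542 .04 87.2 3 .5; python3 after.py
```

```text
pos [0.4424 0.1513 0.0934] yaw 87.3 dyaw -0.1 tooly [-0.013 -0.004 -1.   ] q [ 0.28  0.03  2.17 -0.    0.95 -1.25] t 29.9
[[0.0012, 0.0178, -0.0025, -0.0042, 0.0003, -0.0017, 0.5], [0.0011, 0.0178, -0.0024, -0.0042, 0.0003, -0.0017, 0.5], [0.0011, 0.0178, -0.0024, -0.0042, 0.0003, -0.0017, 0.5]]
[0.443 0.151 0.094] 29.95 0.5006313795214372
sheet 3789 c [ 0.4 -1.9] size [77.5 59.7] ang 1.41 slopes [ 0.003 -0.   ] z 0.0309
rib 765 c [0.4 0.9] size [44.9  9.3] ang 0.57 slopes [ 0.02  -0.001] z 0.0505
blank+ 1319 c [ 2.3 24.3] size [50.5 22.2] ang 17.92 slopes [0.019 0.035] z 0.0446
blank- 1889 c [  2.5 -26.3] size [28.4 54.2] ang 72.98 slopes [ 0.016 -0.022] z 0.0446
fin 766 c [-65.8  -0.7] size [26.1 11.9] ang 0.61 slopes [ 0.057 -0.025] z 0.0534
```

Request:
jog_arm --pt "0.003 0.005 -0.007 -0.013 0 -0.005 0.5" --pt "0 0.02 0 0 0 0 0.5" --pt "0 0.02 0 0 0 0 0.5" --pt "0 0.01 0 0 0 0 0.5" --pt "0 0 0 0 0 0 0.5"

```text
time: 30.58
tool_pos: [0.4533, 0.1549, 0.0393]
tcp_rot: [-1.235, -1.181, 1.169]
wrist_force: [-0.1, -1.3, 0.2]
width: 0.499
```

```bash
python3 t.py .4494 .1537 .037 87.2 1 .5
```

```text
pos [0.4533 0.1549 0.0393] yaw 87.3 dyaw -0.1 tooly [ 0.008  0.002 -1.   ] q [ 0.28  0.12  2.2  -0.    0.81 -1.25] t 30.575
[[-0.0014, 0.0022, 0.0038, 0.0079, 0.002, 0.0023, 0.5]]
```

Request:
jog_arm --pt "-0.0012 0.002 0.003 0.006 0 0.002 0.4" --pt "0 0 0 0 0 0 0.3" --pt "0 0 0 0 0 0 0.2" --pt "0 0 0 0 0 0 0.1" --pt "0 0 0 0 0 0 0.1" --pt "0 0 0 0 0 0 0.05" --pt "0 0 0 0 0 0 0.05" --force 25

```text
time: 31.45
tool_pos: [0.4514, 0.1527, 0.0391]
tcp_rot: [-1.235, -1.178, 1.174]
wrist_force: [1.0, -1.1, -1.6]
width: 0.137
```

```bash
python3 t.py .569 .1480 .037 87.2 10 .05; python3 -c "
from h import *
print(pose()[2]['width'],pose()[2]['wrist_force'])"
```

```text
pos [0.4514 0.1527 0.0391] yaw 87.3 dyaw -0.1 tooly [ 0.005 -0.001 -1.   ] q [ 0.28  0.12  2.2  -0.    0.82 -1.25] t 31.45
[[0.0001, 0.0003, -0.0118, 0.0005, 0.0002, -0.0001, 0.05], [0.0001, 0.0003, -0.0118, 0.0005, 0.0002, -0.0001, 0.05], [0.0001, 0.0003, -0.0118, 0.0005, 0.0002, -0.0001, 0.05], [0.0001, 0.0002, -0.0118, 0.0005, 0.0002, -0.0001, 0.05], [0.0001, 0.0002, -0.0118, 0.0005, 0.0002, -0.0001, 0.05], [0.0001, 0.0002, -0.0118, 0.0005, 0.0002, -0.0001, 0.05], [0.0001, 0.0002, -0.0118, 0.0005, 0.0002, -0.0001, 0.05], [0.0001, 0.0002, -0.0118, 0.0005, 0.0002, -0.0001, 0.05], [0.0001, 0.0002, -0.0118, 0.0005, 0.0002, -0.0001, 0.05], [0.0001, 0.0002, -0.0118, 0.0005, 0.0002, -0.0001, 0.05]]
0.1368072079917549 [ 1.02847052 -1.11543361 -1.64438774]
```

Gripped the fin (12 mm). Sliding in gently along tool −z, which is aligned with the rack's +x.

Request:
jog_arm --pt "0 0 -0.002 0 0 0 0.05" --pt "0 0 -0.004 0 0 0 0.05" --pt "0 0 -0.006 0 0 0 0.05" --pt "0 0 -0.007 0 0 0 0.05" --pt "0 0 -0.007 0 0 0 0.05" --pt "0 0 -0.007 0 0 0 0.05" --pt "0 0 -0.007 0 0 0 0.05" --pt "0 0 -0.007 0 0 0 0.05" --pt "0 0 -0.006 0 0 0 0.05" --pt "0 0 -0.003 0 0 0 0.05"

```text
time: 32.7
tool_pos: [0.5107, 0.1498, 0.0391]
tcp_rot: [-1.234, -1.176, 1.175]
wrist_force: [-1.7, -1.2, 0.1]
width: 0.14
```

```bash
python3 t.py .569 .1475 .037 87.2 10 .05; python3 after.py
```

```text
pos [0.5107 0.1498 0.0391] yaw 87.3 dyaw -0.1 tooly [ 0.003 -0.002 -1.   ] q [ 0.24  0.22  2.08 -0.    0.84 -1.28] t 32.7
[[0.0, 0.0002, -0.0058, 0.0003, 0.0002, -0.0002, 0.05], [0.0, 0.0002, -0.0058, 0.0003, 0.0002, -0.0002, 0.05], [0.0, 0.0002, -0.0058, 0.0003, 0.0002, -0.0002, 0.05], [0.0, 0.0002, -0.0058, 0.0003, 0.0002, -0.0002, 0.05], [0.0001, 0.0002, -0.0058, 0.0003, 0.0002, -0.0002, 0.05], [0.0001, 0.0002, -0.0058, 0.0003, 0.0002, -0.0002, 0.05], [0.0001, 0.0002, -0.0058, 0.0003, 0.0002, -0.0002, 0.05], [0.0001, 0.0002, -0.0058, 0.0003, 0.0002, -0.0002, 0.05], [0.0001, 0.0002, -0.0058, 0.0003, 0.0002, -0.0002, 0.05], [0.0001, 0.0002, -0.0058, 0.0003, 0.0002, -0.0002, 0.05]]
[0.511 0.15  0.039] 32.75 0.13634969270228608
sheet 1233 c [41.3 -1.2] size [35.1 22.6] ang 2.62 slopes [-0.003  0.008] z 0.0311
rib 1923 c [-6.7 -0.1] size [26.  23.6] ang 0.72 slopes [ 0.102 -0.01 ] z 0.0531
blank+ 249 c [-13.1  13. ] size [11.3  4. ] ang 62.37 slopes [-0.148  0.103] z 0.0451
blank- 287 c [-13.6 -14. ] size [ 3.7 12.5] ang 32.45 slopes [-0.007  0.01 ] z 0.0452
fin none
```

Request:
jog_arm --pt "0 0 -0.003 0 0 0 0.05" --pt "0 0 -0.005 0 0 0 0.05" --pt "0 0 -0.007 0 0 0 0.05" --pt "0 0 -0.007 0 0 0 0.05" --pt "0 0 -0.007 0 0 0 0.05" --pt "0 0 -0.007 0 0 0 0.05" --pt "0 0 -0.007 0 0 0 0.05" --pt "0 0 -0.006 0 0 0 0.05" --pt "0 0 -0.004 0 0 0 0.05" --pt "0 0 -0.002 0 0 0 0.05"

```text
time: 34.0
tool_pos: [0.5696, 0.1469, 0.0391]
tcp_rot: [-1.234, -1.176, 1.175]
wrist_force: [-2.2, -0.6, 1.1]
width: 0.133
```

```bash
python3 t.py .5713 .1469 .039 87.2 2 .05;python3 -c "
from h import *
print(pose()[2]['wrist_force'])"
```

```text
pos [0.5696 0.1469 0.0391] yaw 87.3 dyaw -0.1 tooly [ 0.003 -0.002 -1.   ] q [ 0.21  0.31  1.96 -0.    0.87 -1.31] t 34.0
[[0.0, 0.0, -0.0008, 0.0014, 0.0012, -0.0009, 0.05], [0.0, 0.0, -0.0008, 0.0014, 0.0012, -0.0009, 0.05]]
[-2.15736481 -0.62929343  1.09075401]
```

Request:
jog_arm --pt "0 0 -0.0015 0 0 0 0.05" --pt "0 0 -0.001 0 0 0 0.05" --pt "0 0 0 0 0 0 0.15" --pt "0 0 0 0 0 0 0.3" --pt "0 0 0 0 0 0 0.4" --pt "0 -0.01 0 0 0 0 0.4" --pt "0 -0.03 0 0 0 0 0.4" --pt "0 -0.04 0 0 0 0 0.4" --pt "0 -0.04 0.02 0 0 0 0.6" --pt "0 -0.02 0.05 0 0 0 0.6"

```text
time: 35.25
tool_pos: [0.5037, 0.1508, 0.1852]
tcp_rot: [-1.236, -1.178, 1.172]
wrist_force: [-0.3, -0.4, 0.3]
width: 0.602
```

Request:
jog_arm --pt "0 -0.01 0.055 0.1 0 0 0.6" --pt "0 0.02 0.055 0.15 0 0 0.6" --pt "0 0.02 0.04 0.15 0 0 0.6" --pt "0 0 0 0.1 0 0 0.6" --pt "0 0 0 0 0 0 0.6"

```text
time: 35.88
tool_pos: [0.3442, 0.1595, 0.1782]
tcp_rot: [-0.849, -0.817, 1.362]
wrist_force: [0.1, 0.1, 0.1]
width: 0.603
```

Run:
```python
from h import *
p,R,s=pose(); print(p.round(3),R.as_matrix()[:,1].round(3),s["time"],s["width"])
a=np.radians(-2.8); C=np.array([.5153,.151]); ex=np.array([np.cos(a),np.sin(a)]); ey=np.array([-ex[1],ex[0]])
ims=[]
for n in ["wrist","side"]:
    c=read_camera(n); W=pts(c); ims.append(c["img"]); d=W[...,:2]-C; x=d@ex; y=d@ey; z=W[...,2]
    f=(z>.045)&(z<.06)&(abs(y)<.012)&(x>-.12)&(x<.075); f&=(c["range_z"]>0)
    if f.any(): print(n,"fin x",np.percentile(x[f],[5,50,95]).round(4),"y",y[f].mean().round(4),f.sum())
    g=(x>.085)&(x<.165)&(abs(y)<.085)&(z<.06)
    for t,lo,hi in [("sheet",.027,.036),("blank",.040,.049),("rib",.0495,.056)]:
        for q,yy in [("+",y>.006),("-",y<-.006)] if t!="rib" else [("0",abs(y)<.01)]:
            m=g&(z>lo)&(z<hi)&yy
            if m.sum()>10: print(n,t+q,m.sum(),"x",np.percentile(x[m],[1,99]).round(4),"y",np.percentile(y[m],[1,99]).round(4),"z",np.median(z[m]).round(4))
cv2.imwrite("pics/home_w.png",ims[0])
cv2.imwrite("pics/home_s.png",cv2.resize(ims[1][190:310,170:330],(800,600),interpolation=cv2.INTER_CUBIC))
```

```text
[0.344 0.16  0.178] [-0.474  0.025 -0.88 ] 35.875 0.6027418042692392
side fin x [0.0404 0.0507 0.0646] y 0.0011 37
side sheet+ 78 x [0.0854 0.1052] y [0.0071 0.0779] z 0.0303
side sheet- 71 x [0.0855 0.1052] y [-0.0765 -0.0069] z 0.03
side blank+ 23 x [0.088  0.0977] y [0.0269 0.0644] z 0.0419
side blank- 14 x [0.0887 0.0962] y [-0.0516 -0.0228] z 0.0426
```

View pics/home_w.png

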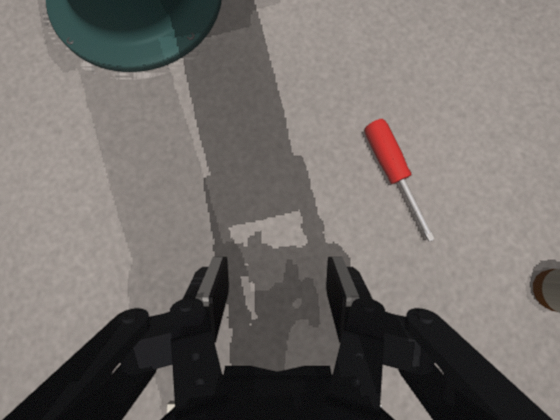

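Request:
jog_arm --pt "0 0 0 -0.17 0 0 0.6" --pt "0 0 -0.01 -0.17 0 0 0.6" --pt "0 -0.01 -0.01 -0.17 0 0 0.6" --pt "0 -0.01 -0.01 -0.17 0 0 0.6" --pt "0 0 0 -0.17 0 0 0.6" --pt "0 0 0 -0.15 0 0 0.6" --pt "0 0 0 0 0 0 0.6"

```text
time: 36.85
tool_pos: [0.3774, 0.1593, 0.2001]
tcp_rot: [-1.621, -1.567, 0.858]
wrist_force: [0.0, 0.3, 1.0]
width: 0.603
```

Run:
```python
from h import *
p,R,s=pose(); print(p.round(3),R.as_matrix()[:,1].round(3),s["time"],s["width"])
a=np.radians(-2.8); C=np.array([.5153,.151]); ex=np.array([np.cos(a),np.sin(a)]); ey=np.array([-ex[1],ex[0]])
c=read_camera("wrist"); W=pts(c); d=W[...,:2]-C; x=d@ex; y=d@ey; z=W[...,2]; cv2.imwrite("pics/home_w2.png",c["img"])
f=(z>.051)&(z<.058)&(abs(y)<.012)&(x>-.12)&(x<.075)
if f.any(): print("fin x",np.percentile(x[f],[2,50,98]).round(4),"y",y[f].mean().round(4),f.sum())
g=(x>.07)&(x<.165)&(abs(y)<.085)
for t,lo,hi in [("sheet",.027,.036),("blank",.043,.048),("rib",.049,.056)]:
    for q,yy in [("+",y>.012),("-",y<-.012)] if t!="rib" else [("0",abs(y)<.012)]:
        m=g&(z>lo)&(z<hi)&yy
        if m.sum()>10: print(t+q,m.sum(),"x",np.percentile(x[m],[1,99]).round(4),"y",np.percentile(y[m],[1,99]).round(4),"z",np.median(z[m]).round(4))
```

```text
[0.377 0.159 0.2  ] [ 0.525 -0.009 -0.851] 36.85 0.6031486066948496
fin x [0.0407 0.052  0.0658] y -0.0001 116
sheet+ 536 x [0.0816 0.1334] y [0.0122 0.0785] z 0.0304
sheet- 509 x [0.0816 0.1166] y [-0.0758 -0.0124] z 0.0304
blank+ 272 x [0.0905 0.1136] y [0.0161 0.0697] z 0.0442
blank- 249 x [0.0908 0.1123] y [-0.0637 -0.0156] z 0.0442
rib0 16 x [0.0986 0.1031] y [-0.0026  0.0058] z 0.0502
```

View pics/home_w2.png

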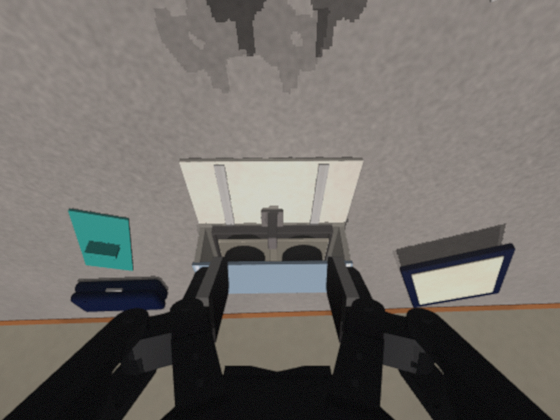

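```bash
python3 -c "
from workcell import bot
print(bot.finish_job())"
```

```text
the job is handed in; nothing more can be done
None
```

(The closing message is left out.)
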